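# Load and start the platform shaker

### The job

Get the shaker ready and start it: slide the loose platform plate from the console over the front lip so that it drops fully home in its tray, then stand all the rectangular blue-capped sample bottles on it, wholly on the plate, as one straight row from the fixed bar with their broad faces against one another like books. Push the sliding bar up snug so that no gaps are left, and only then press the green start button. Leave the other things on the bench standing where they are.

Things in the scene. Friction and masses are not known exactly. Their poses are not given: they have to be found in the camera images.
- shaker: fixed platform shaker: cream body 290 mm (x) by 300 mm (y), top 80 mm high. Origin: centre of underside; x runs from the front panel (towards the robot) to the back, y to its left. The console is its flat top from x = -145 to -10 mm. Behind the tray a rail (x 127 to 139, up to 50 mm above the top) carries two bars reaching forward to x = 15, 24 to 56 mm above the tray floor; the plate goes under
- lip (a point): middle of the top of the tray's front lip, 6 mm behind the shaker's origin in x, 84 mm high: a gentle bevel rises 4 mm from the console (x -10) to it (x 4 to 8 mm), its far side drops sheer into the tray. Axes as the shaker's
- tray (a point): centre of the tray's floor (x = 61, y = 0, z = 80 mm of the shaker; axes the same). The tray is an open pocket 106 mm (x 8 to 114) by 198 mm (y -99 to 99) with 8 mm high walls at back and sides; the side walls run forward to x = -8 mm and end in guides flaring out to y = +-107 mm at x = -35 mm
- plate: flat platform plate 100 mm (x) by 190 mm (y) by 10 mm thick, aluminium edges, black rubber top, about 350 g. Origin: centre of underside; z up. Starts loose on the console, a little askew and off centre, x roughly the shaker's. Fully home, its underside lies on the tray floor and its top is 10 mm above it, with 3 mm play front and back, 4 mm each side
- fixed_bar (a point): fixed bar, 14 mm thick, 32 mm high, aluminium with a rubber face: point on its inner face (looking to the shaker's +y), at the tray's middle in x, at the level of the seated plate's top, 88 mm to -y of the tray's centre. Axes as the shaker's
- clamp_bar (a joint): sliding bar, section as the fixed bar. 0 = fully open, inner face 188 mm from the fixed bar's face; grows (m) as it slides towards the fixed bar (shaker's -y), to 0.130. Starts part-way closed. Slides stiffly (about 3 N), stays where left
- clamp_face (a point): point on the sliding bar's inner face (looking to the shaker's -y), at the tray's middle in x, level with the seated plate's top. Axes as the shaker's
- clamp_knob (a point): top of the red upright round knob on the sliding bar, 18 mm diameter, 30 mm tall (the bar's top is 30 mm below this point), 7 mm to +y of the bar's inner face, at the tray's middle in x
- start (a joint): green round start button, 22 mm across, on the right-hand front corner of the console (shaker x -105, y -134 mm): 0 = up, 0.006 m = fully down, about 4 N, springs back
- start_top (a point): middle of the top of the start button; press straight down
- bottle1: rectangular sample bottle (3 or 4 of the five are present, an absent one reads None): white body 54 mm (own x) by 40 mm (own y), 58 mm tall, then a neck and a round navy-blue cap 30 mm across, from 76 to 98 mm above the base. About 160 g, most of it low down. Origin: centre of the base; z up. Starts upright on the bench beside the shaker
- bottle2: rectangular sample bottle (3 or 4 of the five are present, an absent one reads None): white body 54 mm (own x) by 40 mm (own y), 58 mm tall, then a neck and a round navy-blue cap 30 mm across, from 76 to 98 mm above the base. About 160 g, most of it low down. Origin: centre of the base; z up. Starts upright on the bench beside the shaker
- bottle3: rectangular sample bottle (3 or 4 of the five are present, an absent one reads None): white body 54 mm (own x) by 40 mm (own y), 58 mm tall, then a neck and a round navy-blue cap 30 mm across, from 76 to 98 mm above the base. About 160 g, most of it low down. Origin: centre of the base; z up. Starts upright on the bench beside the shaker
- bottle4: rectangular sample bottle (3 or 4 of the five are present, an absent one reads None): white body 54 mm (own x) by 40 mm (own y), 58 mm tall, then a neck and a round navy-blue cap 30 mm across, from 76 to 98 mm above the base. About 160 g, most of it low down. Origin: centre of the base; z up. Starts upright on the bench beside the shaker
- bottle5: rectangular sample bottle (3 or 4 of the five are present, an absent one reads None): white body 54 mm (own x) by 40 mm (own y), 58 mm tall, then a neck and a round navy-blue cap 30 mm across, from 76 to 98 mm above the base. About 160 g, most of it low down. Origin: centre of the base; z up. Starts upright on the bench beside the shaker
- amber_jar: round amber glass jar, 60 mm diameter, 100 mm tall, white cap; not part of the job. Origin: centre of the underside
- beaker: empty glass beaker, 60 mm diameter, 80 mm tall; not part of the job. Origin: centre of the underside
- wash_bottle: round white wash bottle, 64 mm diameter, 150 mm tall, red cap; not part of the job. Origin: centre of the underside
- salt_jar: round clear jar, 68 mm diameter, 90 mm tall, blue cap; not part of the job. Origin: centre of the underside
- spatula: steel spatula lying flat, 160 mm long; not part of the job. Origin: centre of the underside
- weigh_dish: shallow white weighing dish, 90 mm diameter, 22 mm tall; not part of the job. Origin: centre of the underside
- marker: white marker pen lying flat, 100 mm long, red cap; not part of the job. Origin: centre of the underside

How it is judged:
On the way, in this order (a step that is already met when the one before it is completed fails the run):
1. the platform plate lies fully home in the tray (z of plate in the frame of tray below 0.0018 m and angle between plate's own z axis and vertical below 0.02 rad and horizontal distance between plate and tray below 0.009 m and angle between the x axis of plate and the x axis of shaker, either way round below 0.08 rad and linear speed of plate below 0.02 m/s), for 0.3 s.
2. all the sample bottles stand on the plate in one close row from the fixed bar, the sliding bar snug against the last (all of step 1 and x of bottle1 in the frame of fixed_bar between -0.023 and 0.023 m and x of bottle2 in the frame of fixed_bar between -0.023 and 0.023 m and x of bottle3 in the frame of fixed_bar between -0.023 and 0.023 m and x of bottle4 in the frame of fixed_bar between -0.023 and 0.023 m and x of bottle5 in the frame of fixed_bar between -0.023 and 0.023 m and z of bottle1 in the frame of fixed_bar between -0.004 and 0.004 m and z of bottle2 in the frame of fixed_bar between -0.004 and 0.004 m and z of bottle3 in the frame of fixed_bar between -0.004 and 0.004 m and z of bottle4 in the frame of fixed_bar between -0.004 and 0.004 m and z of bottle5 in the frame of fixed_bar between -0.004 and 0.004 m and angle between each of bottle1, bottle2, bottle3, bottle4, bottle5's own z axis and vertical below 0.07 rad and angle between the x axis of each of bottle1, bottle2, bottle3, bottle4, bottle5 and the x axis of shaker, either way round below 0.12 rad and linear speed of each of bottle1, bottle2, bottle3, bottle4, bottle5 below 0.02 m/s and (horizontal distance between bottle1 and bottle2 below 0.046 m or horizontal distance between bottle1 and bottle3 below 0.046 m or horizontal distance between bottle1 and bottle4 below 0.046 m or horizontal distance between bottle1 and bottle5 below 0.046 m) and (horizontal distance between bottle2 and bottle1 below 0.046 m or horizontal distance between bottle2 and bottle3 below 0.046 m or horizontal distance between bottle2 and bottle4 below 0.046 m or horizontal distance between bottle2 and bottle5 below 0.046 m) and (horizontal distance between bottle3 and bottle1 below 0.046 m or horizontal distance between bottle3 and bottle2 below 0.046 m or horizontal distance between bottle3 and bottle4 below 0.046 m or horizontal distance between bottle3 and bottle5 below 0.046 m) and (horizontal distance between bottle4 and bottle1 below 0.046 m or horizontal distance between bottle4 and bottle2 below 0.046 m or horizontal distance between bottle4 and bottle3 below 0.046 m or horizontal distance between bottle4 and bottle5 below 0.046 m) and (horizontal distance between bottle5 and bottle1 below 0.046 m or horizontal distance between bottle5 and bottle2 below 0.046 m or horizontal distance between bottle5 and bottle3 below 0.046 m or horizontal distance between bottle5 and bottle4 below 0.046 m) and horizontal distance between bottle1 and bottle2 below 0.128 m and horizontal distance between each of bottle1, bottle2 and bottle3 below 0.128 m and horizontal distance between each of bottle1, bottle2, bottle3 and bottle4 below 0.128 m and horizontal distance between each of bottle1, bottle2, bottle3, bottle4 and bottle5 below 0.128 m and (y of bottle1 in the frame of fixed_bar between 0.015 and 0.025 m or y of bottle2 in the frame of fixed_bar between 0.015 and 0.025 m or y of bottle3 in the frame of fixed_bar between 0.015 and 0.025 m or y of bottle4 in the frame of fixed_bar between 0.015 and 0.025 m or y of bottle5 in the frame of fixed_bar between 0.015 and 0.025 m) and (y of bottle1 in the frame of clamp_face between -0.024 and -0.015 m or y of bottle2 in the frame of clamp_face between -0.024 and -0.015 m or y of bottle3 in the frame of clamp_face between -0.024 and -0.015 m or y of bottle4 in the frame of clamp_face between -0.024 and -0.015 m or y of bottle5 in the frame of clamp_face between -0.024 and -0.015 m)), for 0.3 s.
3. the start button is pressed (value of joint start above 0.004 m).
At the end, for the whole second after the job is handed in: Plate on the tray floor (1.8 mm, 0.02 rad). Every bottle present upright on it (0.07 rad), within 23 mm of its mid-line, x along the shaker's (0.12 rad), neighbours 46 mm or less apart in one row, which fixed and sliding bar both touch (5 and 4 mm). All at rest, button up (all of step 2 and value of joint start below 0.002 m).
It fails at once if one of the other loose things on the bench was knocked over or pushed more than 6 cm away (distance of any of amber_jar, beaker, wash_bottle, salt_jar, spatula, weigh_dish, marker from where it was at the start of the episode above 0.06 m or angle between any of amber_jar, beaker, wash_bottle, salt_jar, weigh_dish's own z axis and vertical above 0.6 rad).
Of bottle1, bottle2, bottle3, bottle4, bottle5 only 3 to 4 are there at a start; the rules pass over those that are not, and their reading is None.
At some moment in a run one of bottle1, bottle2, bottle3, bottle4, bottle5 may be knocked a few centimetres aside while the robot is not near it.
It also fails if it takes over 208 s, if anything falls off the work surface, if the arm or the gripper's body presses on something with over 40 N, if the wrist force passes 120 N, or if a joint passes its speed limit or range.

### The arm

A 6-joint arm with a two-finger parallel gripper is mounted at the origin on the work surface. World frame = base frame: x ahead of the robot, y to its left, z up, the work surface at z = 0. Lengths are in m, angles in rad, forces in N, time in s.
With the tool pointing down it reaches from about 0.3 to 0.875 m from the base axis. Payload 6.4 kg.
Tool frame: the origin (TCP) lies between the finger pads; the fingertips stand 8 mm ahead of it and the grasp point (between the pads) lies 11 mm behind it; z points along the fingers, y is the direction in which the jaws open and shut (so a half turn about z gives the same grasp; the last joint's range is limited). The gripper opens to 85 mm and grips with 20 to 120 N. Pads are 22 mm wide; open, the fingers measure 114 mm over their backs; the gripper's body (76 mm by 85 mm) begins 54 mm behind the grasp point. The pads swing forward as they close: fully open they stand 13 mm farther back than shut.
Start: joints at [0.94, 0.181, 1.607, -0, 1.354, -0.206], TCP at [0.237, 0.524, 0.239] pointing down, gripper open.
Joint ranges: [-2.99, 2.99], [-0.89, 2.07], [0.3, 2.58], [-1.14, 4.28], [0, 2.63], [-3.12, 3.12]. Speed limits (rad/s): [2.57, 2.57, 3.01, 3.14, 3.14, 3.14].

### API

Orientations are given as a unit quaternion [w, x, y, z].
In Python, from bench import monitor, viewer, workorder, spotter gives the robot as it stands. The module is installed in compiled form; this text tells all that it offers.
- The arm moves only by the tool move_arm, never from a script. Its argument "motion" is a list of rows, each a list of 3 entries, a list of its own where there are three numbers: the shift along the tool's x, y, z in units of 60 mm (1.0 is 60 mm), then the turn, a rotation vector about the tool's x, y, z in units of 8 degrees (1.0 is 8 degrees), then the opening in per cent of the stroke, from 0 (shut) to 100 (fully open). In form: [[[dx, dy, dz], [rx, ry, rz], grip], ...]. A call has 1 to 10 rows; each row is the pose to reach, as a shift and turn from the pose commanded when the call began, along the tool's axes at that moment; what a row does not reach only later rows make up. A row lasts 1/8 s, in which the tool goes at most 62.5 mm and 10.7 degrees, less where a joint would pass 70% of its speed; a pose out of reach is approached as far as the arm can. A call with a gripper value outside its range is refused whole. The fingers move at their own pace and stop on an object; the grip force is fixed at half the most. Time passes only in rows, so rows that repeat a pose let the fingers close. It gives the time, the measured TCP pose, the force and the opening at its end, in the units of the state.
- monitor.get_obs(): the state, without advancing time (a new reading comes with each control period).
- viewer.camera(name): name is "scene" or "top" or "wrist"; returns the picture (384x512x3 uint8, blue, green, red); there is no depth.
- viewer.calibration(name): a dict with "fovy" (degrees; the focal length in pixels is half the picture's height over the tangent of half this angle, whatever the lens; pixels are square), "cx", "cy" (the principal point, pixels), "distortion" ([k1, k2, p1, p2, k3] as OpenCV has them; the pictures are not rectified), "extrinsics" (4x4, takes a point from camera to world coordinates). Camera axes: x right, y down, z forward; pixel columns grow to the right and rows downward; lengths in m; the calibration is good to about 2 mm. A picture is of the moment at which its call begins: read the wrist's pose just before it. calibration takes no time and is no camera call; for the wrist camera it gives the pose at the moment of the call.
- workorder.hand_in(): hands the job in, once; it reports no verdict.
Trained networks look in the newest picture that a camera, given by its name, has taken for a name from the list of things; names that differ only in an ending like _2 or _b are one class to them, and where a whole thing is asked for, a point or a joint stands for the part that bears it (a point fixed in the world has none). Each returns a list of dicts, best first, with "score" (0 to 1); they miss things now and then, are a little off and sometimes report something else, mostly with a low value. They report only what shows in the picture. A call takes as long as a camera call.
- spotter.search_frame(camera, name): "centre" ([column, row] as shares, 0 to 1, of the picture: columns of its width, rows of its height, amid what is visible of it).
- spotter.outline_of(camera, name): "region" (384x512 bool, what is visible of it) and "centre" ([column, row] as shares, 0 to 1, of the picture: columns of its width, rows of its height, amid what is visible of it).
The state is a dict: "time_s": time; "q": joint angles; "dq": joint speeds; "joint_efforts": joint torques, N m; "eef_pos": TCP position; "eef_rot": TCP orientation; "wrist_force": force on the tool from outside, world axes, zero at the start; "torque": the same for the moment, N m; "opening": opening from 0.0 (shut) to 1.0 (fully open).
Only numpy, scipy, OpenCV 4.12 (cv2) and the standard library are available. Lean on these libraries where they do the work, as an engineer would, in place of code of your own. Each camera call takes 0.05 s, during which the arm holds its last target. There are 200 camera calls.

## Working session

There is one attempt and no reset: what is moved stays moved. The work goes in short steps, Python scripts to look and compute and a tool call to move; the robot and the scene stay as the last step left them, time stands still between calls to the robot, and variables do not carry over. Pictures are saved under pics/ and viewed, about 12 in all and at most 16, crops included, and the job is handed in when it is done.

Besides the shell and the picture viewer there is one more tool, called after "Emit:" as name(argument=value, ...) on one line, values as JSON. move_arm: Moves the arm, as the interface text tells. Its arguments: {"type":"object","properties":{"motion":{"type":"array","items":{"type":"array"}}},"required":["motion"]}

```bash
mkdir -p pics; cat > h.py <<'E'
import numpy as np, cv2
from bench import monitor, viewer, workorder, spotter
from scipy.spatial.transform import Rotation as R
def cal(n):
    c=viewer.calibration(n); f=192/np.tan(np.radians(c["fovy"])/2)
    K=np.array([[f,0,c["cx"]],[0,f,c["cy"]],[0,0,1]]); return K,np.array(c["distortion"],float),np.array(c["extrinsics"])
def ray(n,px,z,C=None):
    K,D,T=C or cal(n); p=cv2.undistortPoints(np.array(px,float).reshape(-1,1,2),K,D).reshape(-1,2)
    d=np.c_[p,np.ones(len(p))]@T[:3,:3].T; o=T[:3,3]; return o+d*((z-o[2])/d[:,2])[:,None]
def proj(n,P,C=None):
    K,D,T=C or cal(n); P=(np.array(P,float).reshape(-1,3)-T[:3,3])@T[:3,:3]
    return cv2.projectPoints(P,np.zeros(3),np.zeros(3),K,D)[0].reshape(-1,2)
def snap(n,name,crop=None,s=1.5):
    C=cal(n); im=viewer.camera(n); cv2.imwrite(f'pics/{name}.raw.png',im); return im,C
def find(n,what): return [(round(r["score"],2),(np.array(r["centre"])*[512,384]).round(1)) for r in spotter.search_frame(n,what)]
def st():
    o=monitor.get_obs(); print('t',round(o["time_s"],2),'p',np.round(o["eef_pos"],4),'R',np.round(R.from_quat(np.roll(o["eef_rot"],-1)).as_matrix(),3).tolist(),'F',np.round(o["wrist_force"],1),'op',round(o["opening"],3)); return o
E
python3 - <<'E'
from h import *
st()
a,_=snap('top','t0'); b,_=snap('scene','s0')
for n in('top','scene'):
    K,D,T=cal(n); print(n,np.round(K[0],1),K[1,2],D,np.round(T,3).tolist())
cv2.imwrite('pics/t0.png',cv2.resize(a,(800,600))); cv2.imwrite('pics/s0.png',cv2.resize(b,(800,600)))
for w in['shaker','plate','bottle1','clamp_knob','start','fixed_bar','amber_jar','beaker','wash_bottle','salt_jar','spatula','weigh_dish','marker']: print(w,find('top',w),)
E
```

```text
t 0.0 p [0.2366 0.5235 0.2384] R [[-0.911, 0.412, -0.001], [0.412, 0.911, -0.001], [0.0, -0.002, -1.0]] F [0.  0.5 0.1] op 1.001
top [360.3   0.  252.2] 198.205515797074 [0.0103223 0.        0.        0.        0.       ] [[0.007, -0.999, 0.045, 0.436], [-1.0, -0.007, -0.004, -0.015], [0.004, -0.045, -0.999, 1.351], [0.0, 0.0, 0.0, 1.0]]
scene [426.5   0.  261.2] 190.09863576520036 [-0.0153743  0.         0.         0.         0.       ] [[0.274, 0.811, -0.518, 1.101], [0.962, -0.236, 0.138, -0.181], [-0.01, -0.536, -0.844, 1.156], [0.0, 0.0, 0.0, 1.0]]
shaker [(0.8, array([245.1, 176.1]))]
plate [(0.63, array([238.4, 208.8]))]
bottle1 [(0.73, array([162.9, 152.6])), (0.58, array([172.2, 214.5])), (0.56, array([325.4, 224.8])), (0.52, array([169.8, 190.5])), (0.5, array([328.8, 186.1]))]
clamp_knob [(0.53, array([229.1, 148.8])), (0.28, array([170.8, 214.4]))]
start []
fixed_bar [(0.56, array([244.5, 175.5]))]
amber_jar [(0.76, array([141.9, 172.9]))]
beaker [(0.65, array([361.3, 209.4])), (0.21, array([236.3, 208.7]))]
wash_bottle [(0.88, array([162.5, 152.2])), (0.54, array([142.7, 173.2]))]
salt_jar [(0.64, array([342.2, 152.5]))]
spatula [(0.72, array([119.9, 245.7]))]
weigh_dish [(0.79, array([329.7, 250.5]))]
marker [(0.53, array([376.1, 169.7]))]
```

View pics/t0.png

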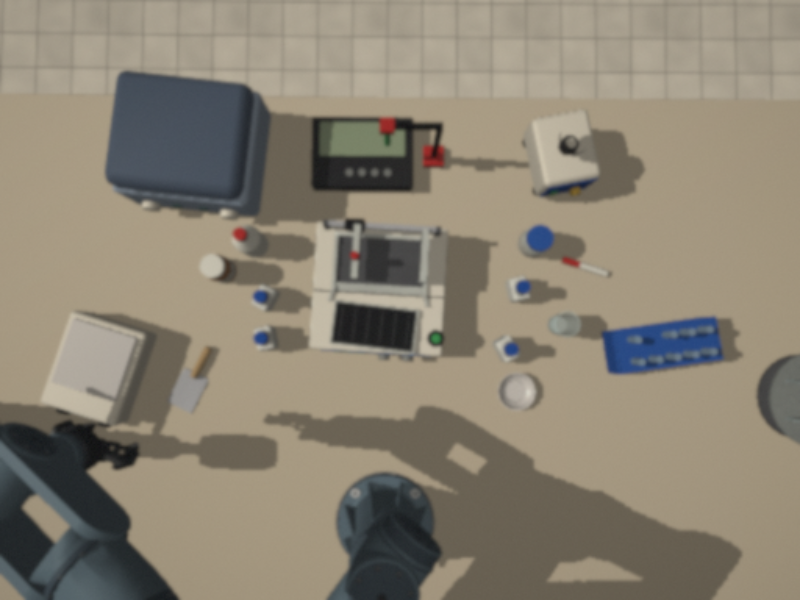

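View pics/s0.png

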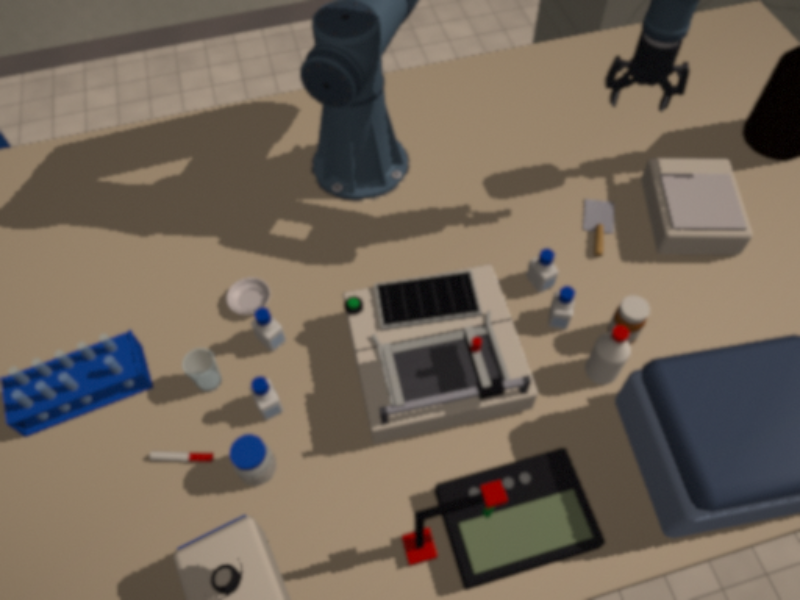

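The top view shows four bottles, in 800-pixel coordinates at (262,298), (263,338), (519,288) and (508,348). The plate is on the console at about (375,327), the red knob at (355,255) and the start button at (436,338). The scene view agrees.

```bash
python3 - <<'E'
from h import *
o=monitor.get_obs(); K,D,T=cal('wrist'); Rm=R.from_quat(np.roll(o["eef_rot"],-1)).as_matrix()
print('K',np.round(K[0],1),K[1,2],D); print('cam in tool',np.round(Rm.T@(T[:3,3]-o["eef_pos"]),4),np.round(Rm.T@T[:3,:3],3).tolist())
s=.64
px=np.array([[262,298],[263,338],[519,288],[508,348]])*s
print('caps',ray('top',px,.095).round(3).tolist())
print('plate',ray('top',[[375*s,327*s]],.09).round(3),'knob',ray('top',[[355*s,255*s]],.166).round(3),'btn',ray('top',[[436*s,338*s]],.088).round(3))
print('shaker top corners',ray('top',np.array([[316,222],[447,228],[442,356],[311,348]])*s,.08).round(3).tolist())
for w,z in[('amber_jar',.1),('beaker',.08),('wash_bottle',.15),('salt_jar',.09),('weigh_dish',.02),('marker',.01),('spatula',0)]:
    r=find('top',w); print(w,ray('top',[r[0][1]],z).round(3)[0][:2])
E
```

```text
K [337.2   0.  258.9] 191.09000641406752 [-0.0665854  0.         0.         0.         0.       ]
cam in tool [ 0.0674  0.0003 -0.1339] [[0.0, -0.965, -0.263], [1.0, 0.0, -0.0], [0.0, -0.263, 0.965]]
caps [[0.517, 0.275, 0.095], [0.428, 0.272, 0.095], [0.543, -0.299, 0.095], [0.409, -0.274, 0.095]]
plate [[0.454 0.023 0.09 ]] knob [[0.605 0.064 0.166]] btn [[ 0.43  -0.114  0.088]]
shaker top corners [[0.692, 0.159, 0.08], [0.68, -0.139, 0.08], [0.39, -0.128, 0.08], [0.406, 0.167, 0.08]]
amber_jar [0.578 0.365]
beaker [ 0.457 -0.405]
wash_bottle [0.642 0.282]
salt_jar [ 0.656 -0.336]
weigh_dish [ 0.306 -0.306]
marker [ 0.607 -0.482]
spatula [0.317 0.471]
```

Emit:
move_arm(motion=[[[-1.5,-1.2,-1.0],[0,0,-0.6],0],[[-3.5,-3.0,-1.85],[0,0,-1.5],0],[[-5.5,-4.5,-1.85],[0,0,-2.2],0],[[-7.29,-6.01,-1.85],[0,0,-2.8],0],[[-7.29,-6.01,-1.85],[0,0,-2.8],0],[[-7.29,-6.01,-1.85],[0,0,-2.8],0],[[-7.29,-6.01,-1.85],[0,0,-2.8],0],[[-7.29,-6.01,-1.85],[0,0,-2.8],0],[[-7.29,-6.01,-1.85],[0,0,-2.8],0],[[-7.29,-6.01,-1.85],[0,0,-2.8],0]])

```text
time_s: 2.35
eef_pos: [0.488, 0.012, 0.3506]
eef_rot: [0.0, 0.019, 1.0, -0.0]
wrist_force: [0.1, 0.7, -0.8]
opening: 0.002
```

```bash
python3 - <<'E'
from h import *
st(); a,C=snap('wrist','w1'); np.save('w1.npy',np.array([C[2]]))
cv2.imwrite('pics/w1.png',cv2.resize(a,(800,600)))
for w in['shaker','plate','bottle1','clamp_knob','start','fixed_bar','clamp_face']: print(w,find('wrist',w))
E
```

```text
t 2.35 p [0.488  0.012  0.3506] R [[-0.999, 0.038, 0.001], [0.038, 0.999, -0.001], [-0.001, -0.001, -1.0]] F [ 0.1  0.7 -0.8] op 0.002
shaker [(0.66, array([257.8, 197.4]))]
plate [(0.56, array([273.7, 129.6]))]
bottle1 [(0.78, array([ 36.8, 207.6])), (0.75, array([ 35.3, 102. ])), (0.56, array([457.7, 168.4]))]
clamp_knob [(0.93, array([309.4, 252.3]))]
start [(0.78, array([150.2, 113.3]))]
fixed_bar [(0.57, array([255.4, 197.1]))]
clamp_face []
```

View pics/w1.png

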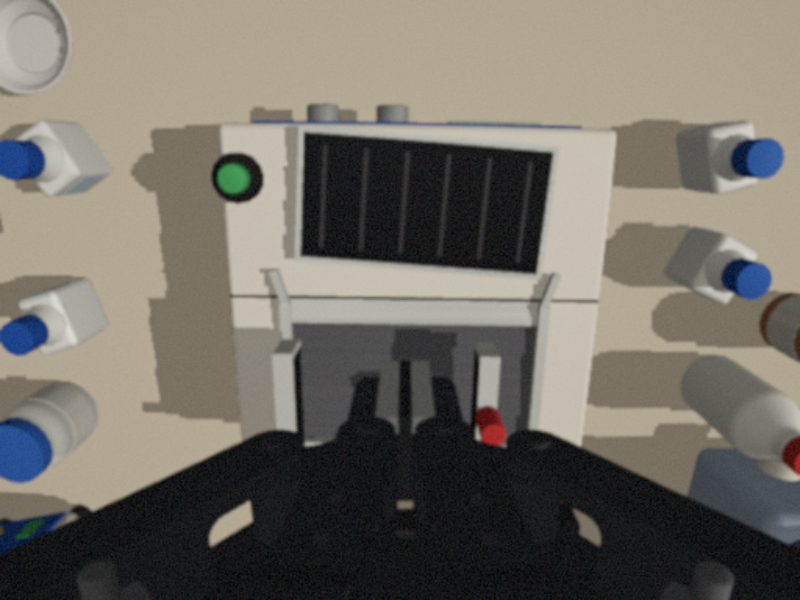

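The wrist view shows everything I need. The button is at (233,179) and the plate's top corners at about (300,133), (552,152), (537,272) and (300,257). The lip is at row 313, and the knob at (490,425). The bottles are at the left and right edges.

```bash
cat > fit.py <<'E'
from h import *
from scipy.optimize import least_squares
def fit2(L,W):  # planar pose of local points L (xyz, z relative to world) -> world xy
    L=np.array(L);W=np.array(W)
    r=least_squares(lambda p:((R.from_euler('z',p[2]).as_matrix()@L.T).T[:,:2]+p[:2]-W[:,:2]).ravel(),[.54,.015,0]); return r.x,r.fun
def fitpx(n,C,L,px,x0):  # pose from pixels
    L=np.array(L,float);px=np.array(px,float)
    f=lambda p:(proj(n,(R.from_euler('z',p[2]).as_matrix()@L.T).T+[p[0],p[1],0],C)-px).ravel()
    r=least_squares(f,x0,loss='soft_l1'); return r.x,r.fun.reshape(-1,2)
E
python3 - <<'E'
from fit import *
s=.64; T=np.load('w1.npy')[0]; K,D,_=cal('wrist'); C=(K,D,T)
L=[[-.145,.145,.08],[-.145,-.145,.08],[-.010,.145,.08],[-.010,-.145,.08],[-.105,-.134,.088],[-.035,-.107,.088],[-.035,.107,.088]]
px=np.array([[614,130],[222,125],[598,301],[231,296],[232,179],[270,270],[557,276]])*s
p,e=fitpx('wrist',C,L,px,[.54,.015,0]); print('shaker',p.round(4)); print(e.round(1).tolist())
# plate, top z=.09
L=[[-.05,.095,.09],[-.05,-.095,.09],[.05,.095,.09],[.05,-.095,.09]]
q,e=fitpx('wrist',C,L,np.array([[552,152],[302,133],[537,272],[300,257]])*s,[.45,.02,0]); print('plate rubber fit',q.round(4),e.round(1).tolist())
Rs=np.array([[np.cos(p[2]),-np.sin(p[2])],[np.sin(p[2]),np.cos(p[2])]])
print('plate in shaker',(Rs.T@(q[:2]-p[:2])).round(4),(q[2]-p[2]).round(3))
print('plate pts',[(Rs.T@(w[:2]-p[:2])).round(4).tolist() for w in ray('wrist',np.array([[552,152],[302,133],[537,272],[300,257],[290,127],[290,258]])*s,.09,C)])
k=ray('wrist',[[309.4,252.3]],.155,C)[0]; print('knob',k.round(3),'in sh',(Rs.T@(k[:2]-p[:2])).round(4))
for n,x,y in [('L1',737,155),('L2',742,275),('R1',25,160),('R2',27,333)]: pass
caps=ray('wrist',np.array([[759,158],[748,279],[19,160],[23,335]])*s,.098,C); print(caps.round(4).tolist())
E
```

```text
shaker [ 0.5436  0.0178 -0.0525]
[[-1.0, -0.5], [-0.2, -1.5], [-2.5, 1.8], [1.4, 1.7], [2.6, -0.6], [4.1, 0.5], [-2.6, -0.7]]
plate rubber fit [ 0.4593  0.028  -0.1219] [[5.2, -0.7], [-1.9, -3.5], [2.0, 7.5], [-3.7, 4.1]]
plate in shaker [-0.0848  0.0058] -0.069
plate pts [[-0.1271, 0.0981], [-0.1375, -0.0835], [-0.0375, 0.0938], [-0.0465, -0.0878], [-0.1416, -0.092], [-0.0456, -0.0955]]
knob [0.581 0.063 0.155] in sh [0.0345 0.0471]
[[0.429, 0.2751, 0.098], [0.5205, 0.2778, 0.098], [0.4093, -0.2702, 0.098], [0.5451, -0.2978, 0.098]]
```

Emit:
move_arm(motion=[[[-1.0,0.5,1.0],[0,0,0.1],55],[[-1.93,0.93,2.0],[0,0,0.1],55],[[-1.93,0.93,2.4],[0,0,0.1],55],[[-1.93,0.93,2.4],[0,0,0.1],55],[[-1.93,0.93,2.4],[0,0,0.1],55]])

```text
time_s: 3.38
eef_pos: [0.6042, 0.0677, 0.2065]
eef_rot: [-0.0, 0.023, 1.0, -0.0]
wrist_force: [-0.6, -0.4, 1.1]
opening: 0.548
```

```bash
python3 - <<'E'
from h import *
st(); a,C=snap('wrist','w2')
cv2.imwrite('pics/w2.png',cv2.resize(a[:,:],(640,480)))
print(find('wrist','clamp_knob'))
E
```

```text
t 3.38 p [0.6042 0.0677 0.2065] R [[-0.999, 0.046, -0.001], [0.046, 0.999, -0.0], [0.001, -0.0, -1.0]] F [-0.6 -0.4  1.1] op 0.548
[(0.56, array([260.7, 260.4]))]
```

View pics/w2.png

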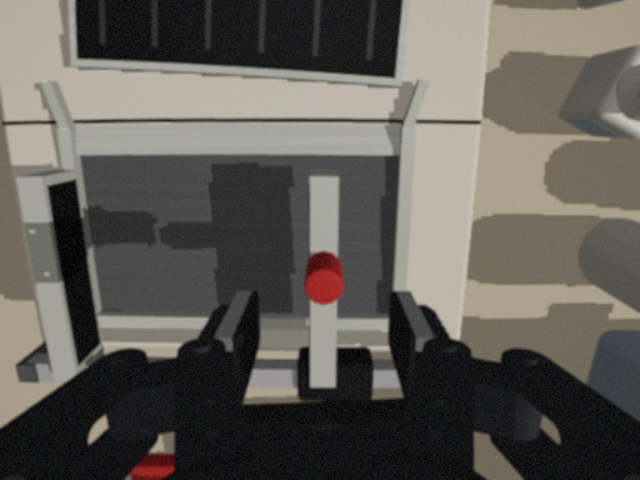

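Emit:
move_arm(motion=[[[0,0,0.6],[0,0,0],55],[[0,0,0.97],[0,0,0],55],[[0,0,0.97],[0,0,0],0],[[0,0,0.97],[0,0,0],0],[[0,0,0.97],[0,0,0],0],[[0,0.2,0.97],[0,0,0],0],[[0,0.45,0.97],[0,0,0],0],[[0,0.7,0.97],[0,0,0],0],[[0,0.8,0.97],[0,0,0],0],[[0,0.8,0.97],[0,0,0],0]])

```text
time_s: 4.72
eef_pos: [0.6079, 0.1154, 0.1508]
eef_rot: [0.002, 0.024, 1.0, 0.0]
wrist_force: [-2.5, 1.4, 6.9]
opening: 0.188
```

Emit:
move_arm(motion=[[[0,0.05,0],[0,0,0],0],[[0,0.08,0],[0,0,0],0],[[0,0.08,0],[0,0,0],0]])

```text
time_s: 5.1
eef_pos: [0.6081, 0.1193, 0.1508]
eef_rot: [0.002, 0.024, 1.0, -0.0]
wrist_force: [-3.5, -1.8, 6.9]
opening: 0.186
```

Emit:
move_arm(motion=[[[0,0.05,0],[0,0,0],0],[[0,0.05,0],[0,0,0],0]])

```text
time_s: 5.35
eef_pos: [0.6082, 0.121, 0.1507]
eef_rot: [0.001, 0.024, 1.0, -0.002]
wrist_force: [-4.2, -6.2, 8.0]
opening: 0.182
```

Emit:
move_arm(motion=[[[0,-0.04,0],[0,0,0],60],[[0,-0.04,0],[0,0,0],100],[[0,-0.04,-0.8],[0,0,0],100],[[0.9,-0.6,-1.6],[0,0,0],100],[[1.8,-1.2,-2.0],[0,0,0],100],[[2.72,-1.65,-2.0],[0,0,0],100],[[2.72,-1.65,-2.0],[0,0,0],100],[[2.72,-1.65,-2.0],[0,0,0],100]])

```text
time_s: 6.35
eef_pos: [0.4391, 0.0313, 0.2689]
eef_rot: [0.001, 0.025, 1.0, -0.0]
wrist_force: [0.3, 0.5, 0.5]
opening: 0.998
```

```bash
python3 - <<'E'
from h import *
st(); a,C=snap('wrist','w3'); np.save('w3.npy',C[2])
cv2.imwrite('pics/w3.png',cv2.resize(a,(800,600)))
E
```

```text
t 6.35 p [0.4391 0.0313 0.2689] R [[-0.999, 0.049, 0.002], [0.049, 0.999, -0.0], [-0.002, -0.0, -1.0]] F [0.3 0.5 0.5] op 0.998
```

View pics/w3.png

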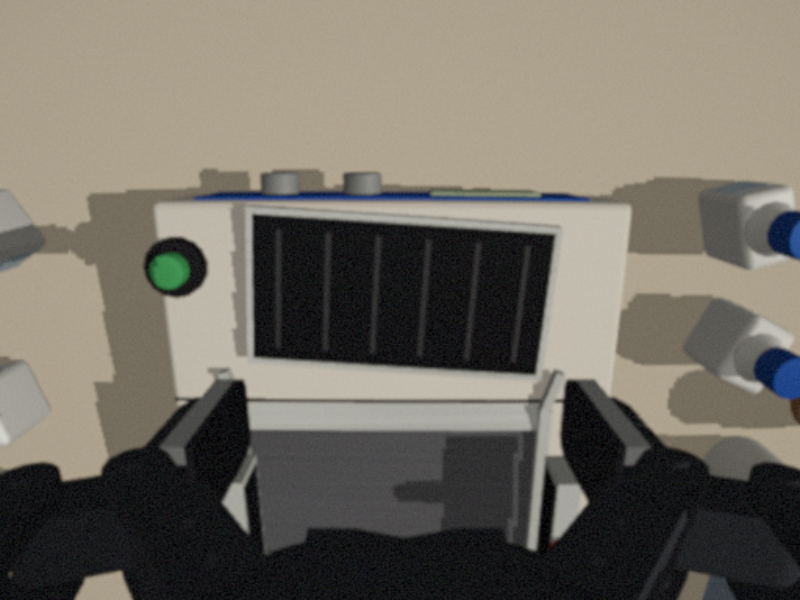

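The plate's outer corners are at (246,208), (560,228), (537,377) and (249,360). The seam runs along row 400, and the button base is at (176,267).

```bash
python3 - <<'E'
from fit import *
s=.64; T=np.load('w3.npy'); K,D,_=cal('wrist'); C=(K,D,T)
L=[[-.145,.145,.08],[-.145,-.145,.08],[-.010,.145,.08],[-.010,-.145,.08],[-.105,-.134,.081],[-.035,.107,.088],[.008,-.095,.084]]
px=np.array([[630,206],[155,203],[612,402],[178,399],[176,267],[559,373],[255,430]])*s
p,e=fitpx('wrist',C,L[:6],px[:6],[.54,.015,0]); print('shaker',p.round(4)); print(e.round(1).tolist())
L=[[-.05,.095,.09],[-.05,-.095,.09],[.05,.095,.09],[.05,-.095,.09]]
P=np.array([[560,228],[246,208],[537,377],[249,360]])*s
q,e=fitpx('wrist',C,L,P,[.45,.02,0]); print('plate',q.round(4),e.round(1).tolist())
Rs=R.from_euler('z',p[2]).as_matrix()[:2,:2]
print('plate in shaker',(Rs.T@(q[:2]-p[:2])).round(4),(q[2]-p[2]).round(3))
print([(Rs.T@(w[:2]-p[:2])).round(4).tolist() for w in ray('wrist',P,.09,C)])
print(((ray('wrist',px[:5],.08,C)[:,:2]-p[:2])@Rs).round(4).tolist())
E
```

```text
shaker [ 0.5434  0.0191 -0.0484]
[[-1.1, -2.7], [0.8, -0.5], [-3.7, 0.3], [1.8, 2.2], [2.4, -0.5], [-1.0, 0.5]]
plate [ 0.4567  0.0273 -0.1146] [[1.6, -0.6], [-1.5, -1.3], [2.0, 2.7], [-2.0, 2.0]]
plate in shaker [-0.0869  0.004 ] -0.066
[[-0.1299, 0.1007], [-0.1419, -0.0862], [-0.0337, 0.0932], [-0.0455, -0.0919]]
[[-0.1424, 0.1463], [-0.1445, -0.1458], [-0.0103, 0.149], [-0.0126, -0.1466], [-0.1043, -0.1369]]
```

Emit:
move_arm(motion=[[[0,0,1.0],[0,0,0],100],[[0,0,2.0],[0,0,0],100],[[0,0,2.6],[0,0,0],100],[[0,0,2.6],[0,0,0],100],[[0,0,2.65],[0,0,0],100],[[0,0,2.65],[0,0,0],100]])

```text
time_s: 7.15
eef_pos: [0.441, 0.0315, 0.1106]
eef_rot: [0.002, 0.024, 1.0, -0.0]
wrist_force: [-0.1, -0.9, 0.5]
opening: 1.005
```

Emit:
move_arm(motion=[[[0,0,0.05],[0,0,0],100],[[0,0,0.1],[0,0,0],100],[[0,0,0.1],[0,0,0],100]])

```text
time_s: 7.52
eef_pos: [0.4393, 0.0316, 0.103]
eef_rot: [-0.0, 0.024, 1.0, 0.0]
wrist_force: [-0.2, -0.0, -0.5]
opening: 0.999
```

Emit:
move_arm(motion=[[[0,0,0.05],[0,0,0],100],[[0,0,0.1],[0,0,0],100],[[0,0,0.1],[0,0,0],100]])

```text
time_s: 7.9
eef_pos: [0.4391, 0.0316, 0.0967]
eef_rot: [-0.0, 0.024, 1.0, 0.0]
wrist_force: [-0.5, 0.3, -0.3]
opening: 1.0
```

Emit:
move_arm(motion=[[[0,0,0.05],[0,0,0],100],[[0,0,0.05],[0,0,0],100],[[0,0,0.1],[0,0,0],100],[[0,0,0.1],[0,0,0],100]])

```text
time_s: 8.4
eef_pos: [0.4393, 0.0316, 0.0909]
eef_rot: [-0.0, 0.024, 1.0, 0.0]
wrist_force: [0.7, -0.4, -0.5]
opening: 0.997
```

Emit:
move_arm(motion=[[[0,0,0.04],[0,0,0],100],[[0,0,0.04],[0,0,0],100]])

```text
time_s: 8.65
eef_pos: [0.4393, 0.0316, 0.0885]
eef_rot: [-0.0, 0.024, 1.0, 0.0]
wrist_force: [0.1, -0.6, -0.5]
opening: 1.0
```

Emit:
move_arm(motion=[[[0,0,0.04],[0,0,0],100],[[0,0,0.04],[0,0,0],100]])

```text
time_s: 8.9
eef_pos: [0.4393, 0.0316, 0.0861]
eef_rot: [-0.0, 0.024, 1.0, 0.0]
wrist_force: [0.0, 0.6, 0.6]
opening: 1.001
```

Emit:
move_arm(motion=[[[0,0,0.04],[0,0,0],100],[[0,0,0.04],[0,0,0],100]])

```text
time_s: 9.15
eef_pos: [0.4397, 0.0316, 0.0848]
eef_rot: [0.0, 0.024, 1.0, -0.0]
wrist_force: [-4.3, -0.2, 12.1]
opening: 1.003
```

Emit:
move_arm(motion=[[[0,0,-0.5],[0,0,0],100],[[0.6,-0.05,-0.5],[0,0,0],100],[[1.2,-0.07,-0.5],[0,0,0],100],[[1.2,-0.07,-0.5],[0,0,0],100],[[1.2,-0.07,-0.1],[0,0,0],100],[[1.2,-0.07,0.02],[0,0,0],100],[[1.2,-0.07,0.02],[0,0,0],100]])

```text
time_s: 10.02
eef_pos: [0.3674, 0.0308, 0.0824]
eef_rot: [-0.001, 0.024, 1.0, 0.0]
wrist_force: [-0.0, 0.3, 0.1]
opening: 1.005
```

Emit:
move_arm(motion=[[[-0.25,0,0],[0,0,0],100],[[-0.4,0,0],[0,0,0],100],[[-0.5,0,0],[0,0,0],100],[[-0.6,0,0],[0,0,0],100],[[-0.7,0,0],[0,0,0],100],[[-0.8,0,0],[0,0,0],100],[[-0.8,0,0],[0,0,0],100]])

```text
time_s: 10.9
eef_pos: [0.415, 0.0283, 0.0829]
eef_rot: [-0.001, 0.024, 1.0, -0.0]
wrist_force: [-3.9, -1.0, 4.8]
opening: 1.001
```

```bash
python3 - <<'E'
from h import *
st(); a,C=snap('wrist','w4'); np.save('w4.npy',C[2])
cv2.imwrite('pics/w4.png',cv2.resize(a,(640,480)))
E
```

```text
t 10.9 p [0.415  0.0283 0.0829] R [[-0.999, 0.047, -0.001], [0.047, 0.999, -0.001], [0.001, -0.001, -1.0]] F [-3.9 -1.   4.8] op 1.001
```

View pics/w4.png

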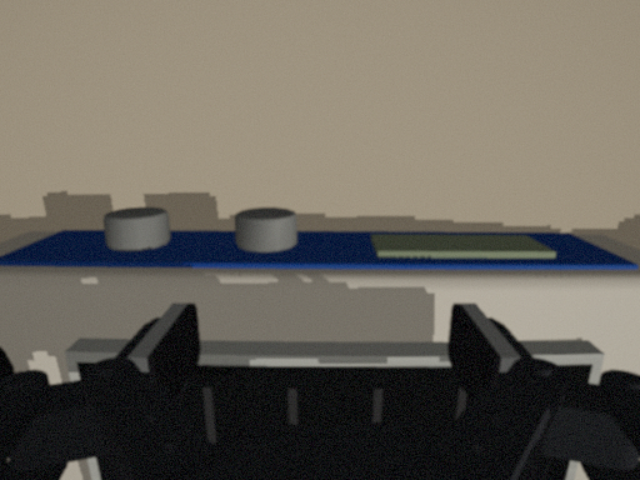

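Emit:
move_arm(motion=[[[0.15,0,0],[0,0,0],100],[[0.25,0,0.0],[0,0,0],100],[[0.25,0,0.05],[0,0,0],100],[[0.25,0,0.05],[0,0,0],100]])

```text
time_s: 11.45
eef_pos: [0.4002, 0.0293, 0.0795]
eef_rot: [-0.0, 0.024, 1.0, 0.0]
wrist_force: [0.3, -0.4, 0.1]
opening: 1.003
```

Emit:
move_arm(motion=[[[-0.1,0,0],[0,0,0],100],[[-0.2,0,0],[0,0,0],100],[[-0.3,0,0],[0,0,0],100],[[-0.4,0,0],[0,0,0],100],[[-0.45,0,0],[0,0,0],100],[[-0.45,0,0],[0,0,0],100]])

```text
time_s: 12.2
eef_pos: [0.4238, 0.0275, 0.0784]
eef_rot: [-0.005, 0.023, 1.0, -0.001]
wrist_force: [-12.6, -5.4, 4.9]
opening: 0.997
```

Emit:
move_arm(motion=[[[-0.02,-0.05,0],[0,0,0],100],[[-0.12,-0.08,0],[0,0,0],100],[[-0.25,-0.08,0],[0,0,0],100],[[-0.38,-0.08,0],[0,0,0],100],[[-0.5,-0.08,0],[0,0,0],100],[[-0.5,-0.08,0],[0,0,0],100]])

```text
time_s: 12.95
eef_pos: [0.4582, 0.0216, 0.08]
eef_rot: [0.001, 0.024, 1.0, -0.0]
wrist_force: [-0.3, -0.4, -0.5]
opening: 1.001
```

```bash
python3 - <<'E'
from h import *
a,C=snap('wrist','w5'); b=viewer.camera('scene')
cv2.imwrite('pics/w5.png',np.hstack([cv2.resize(a,(400,300)),cv2.resize(b[150:300,200:400],(400,300))]))
E
```

```text
(no output)
```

View pics/w5.png

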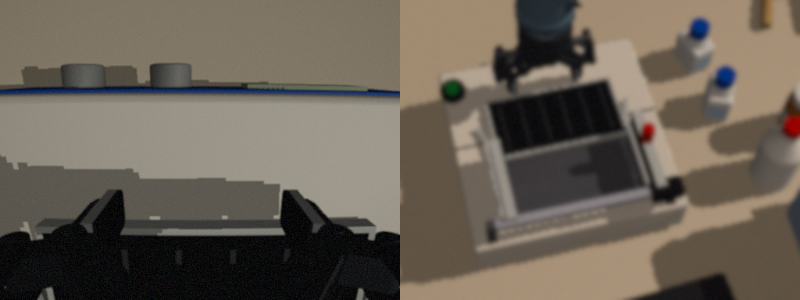

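Emit:
move_arm(motion=[[[-0.15,0,0],[0,0,0],100],[[-0.3,0,0],[0,0,0],100],[[-0.45,0,-0.02],[0,0,0],100],[[-0.6,0,-0.04],[0,0,0],100],[[-0.75,0,-0.05],[0,0,0],100],[[-0.9,0,-0.05],[0,0,0],100],[[-1.05,0,-0.05],[0,0,0],100],[[-1.15,0,-0.05],[0,0,0],100],[[-1.15,0,-0.05],[0,0,0],100]])

```text
time_s: 14.18
eef_pos: [0.5267, 0.0183, 0.0828]
eef_rot: [0.001, 0.024, 1.0, -0.0]
wrist_force: [-0.6, 0.0, 0.6]
opening: 1.001
```

Emit:
move_arm(motion=[[[-0.1,0,0],[0,0,0],100],[[-0.2,0,0],[0,0,0],100],[[-0.3,0,0],[0,0,0],100],[[-0.3,0,0],[0,0,0],100]])

```text
time_s: 14.68
eef_pos: [0.5448, 0.0174, 0.083]
eef_rot: [0.001, 0.024, 1.0, -0.0]
wrist_force: [-1.2, 0.4, -0.1]
opening: 0.997
```

```bash
python3 - <<'E'
from h import *
a,C=snap('wrist','w6'); b=viewer.camera('scene')
cv2.imwrite('pics/w6.png',np.hstack([cv2.resize(a,(400,300)),cv2.resize(b[150:300,200:400],(400,300))]))
E
```

```text
(no output)
```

View pics/w6.png

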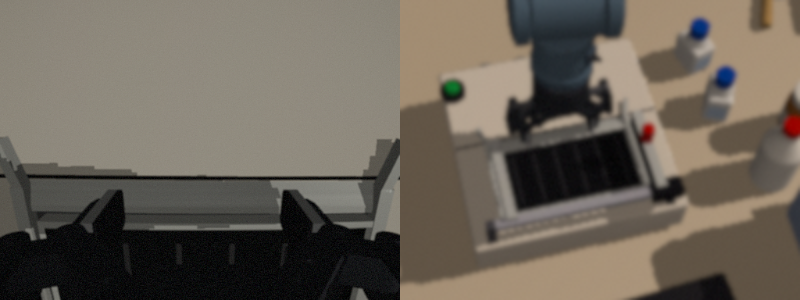

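Emit:
move_arm(motion=[[[-0.05,0,0],[0,0,0],100],[[-0.1,0,0],[0,0,0],100],[[-0.1,0,0],[0,0,0],100]])

```text
time_s: 15.15
eef_pos: [0.5484, 0.0177, 0.0825]
eef_rot: [-0.002, 0.024, 1.0, 0.0]
wrist_force: [-8.5, 1.1, 5.9]
opening: 0.999
```

Emit:
move_arm(motion=[[[-0.03,0,0],[0,0,0],100],[[-0.06,0,0],[0,0,0],100],[[-0.06,0,0],[0,0,0],100]])

```text
time_s: 15.52
eef_pos: [0.5488, 0.0178, 0.0822]
eef_rot: [-0.006, 0.024, 1.0, 0.0]
wrist_force: [-20.4, 0.8, 17.4]
opening: 1.003
```

Emit:
move_arm(motion=[[[0.2,0,0],[0,0,0],100],[[0.4,0,-0.3],[0,0,0],100],[[0.8,0,-1.3],[0,0,0],100],[[1.0,0,-2.0],[0,0,0],100],[[1.0,0,-2.0],[0,0,0],100],[[1.0,0,-2.0],[0,0,0],100]])

```text
time_s: 16.27
eef_pos: [0.4936, 0.02, 0.2024]
eef_rot: [0.0, 0.024, 1.0, -0.0]
wrist_force: [0.2, 0.4, -0.0]
opening: 0.998
```

```bash
python3 - <<'E'
from h import *
st(); a,C=snap('wrist','w7'); np.save('w7.npy',C[2])
cv2.imwrite('pics/w7.png',cv2.resize(a,(800,600)))
E
```

```text
t 16.27 p [0.4936 0.02   0.2024] R [[-0.999, 0.048, 0.001], [0.048, 0.999, -0.0], [-0.001, -0.0, -1.0]] F [ 0.2  0.4 -0. ] op 0.998
```

View pics/w7.png

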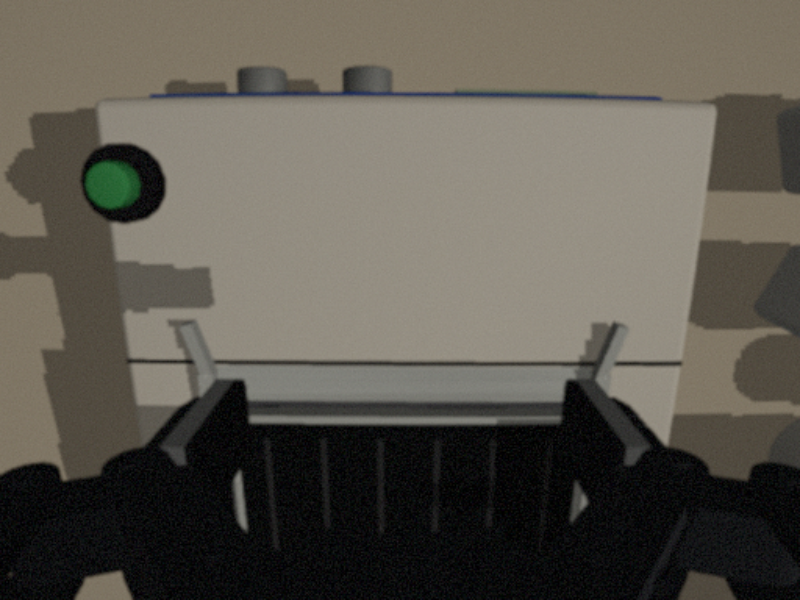

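The plate has dropped in: a dark gap shows between the lip (row 403) and the plate's front edge (row 416). Computed, that edge is at x≈13.7 mm of the shaker, which puts it against the back wall. Next are the bottles, starting with a look at the left pair. I'll turn the tool 90° so the jaws close along the shaker's x.

Emit:
move_arm(motion=[[[0.0,0.2,-0.5],[0,0,1.25],100],[[0.1,0.7,-1.0],[0,0,2.5],100],[[0.2,1.2,-1.63],[0,0,3.75],100],[[0.3,1.8,-1.63],[0,0,5.0],100],[[0.4,2.4,-1.63],[0,0,6.25],100],[[0.46,2.9,-1.63],[0,0,7.5],100],[[0.46,3.15,-1.63],[0,0,8.75],100],[[0.46,3.15,-1.63],[0,0,10.0],100],[[0.46,3.15,-1.63],[0,0,11.25],100],[[0.46,3.15,-1.63],[0,0,11.25],100]])

```text
time_s: 17.58
eef_pos: [0.4747, 0.2101, 0.2986]
eef_rot: [-0.001, 0.723, 0.691, -0.001]
wrist_force: [0.4, -0.2, 0.1]
opening: 1.001
```

```bash
cat > bot.py <<'E'
from fit import *
from scipy.optimize import minimize
c=np.linspace(0,2*np.pi,24,endpoint=False); ring=lambda r,z:np.c_[r*np.cos(c),r*np.sin(c),0*c+z]
box=np.array([[x,y,z] for x in(-.027,.027) for y in(-.02,.02) for z in(0,.058)])
parts=[box,np.r_[ring(.013,.058),ring(.013,.077)],np.r_[ring(.015,.076),ring(.015,.098)]]
def mask(p,C,z0=0,S=4):
    m=np.zeros((384*S,512*S),np.uint8); Rz=R.from_euler('z',p[2]).as_matrix()
    for L in parts: cv2.fillConvexPoly(m,cv2.convexHull((proj('wrist',L@Rz.T+[p[0],p[1],z0],C)*S).astype(np.int32)),1)
    return cv2.resize(m.astype(np.float32),(512,384),interpolation=cv2.INTER_AREA)
def locate(name,z0=0,cam='wrist',view=True):
    C=cal(cam); a=viewer.camera(cam); cv2.imwrite(f'pics/{name}.raw.png',a); vis=a.copy(); out=[]
    for r in spotter.outline_of(cam,'bottle1'):
        if r["score"]<.35: continue
        m=r["region"].astype(np.float32); ys,xs=np.nonzero(m)
        if len(xs)<800: continue
        edge=xs.min()<2 or xs.max()>509 or ys.min()<2
        g=ray(cam,[[xs.mean(),ys.mean()]],z0+.05,C)[0]
        def f(p):
            M=mask(p,C,z0); return 1-np.minimum(M,m).sum()/np.maximum(M,m).sum()
        best=min((minimize(f,[g[0],g[1],y],method='Nelder-Mead',options=dict(initial_simplex=np.array([[g[0],g[1],y],[g[0]+.01,g[1],y],[g[0],g[1]+.01,y],[g[0],g[1],y+.3]]),xatol=1e-4,fatol=1e-4)) for y in np.arange(4)*np.pi/4),key=lambda r:r.fun)
        p=best.x; p[2]=(p[2]+np.pi/2)%np.pi-np.pi/2; out.append(p)
        print('score',round(r["score"],2),'n',len(xs),'edge',edge,'pose',p.round(4),'deg',np.degrees(p[2]).round(1),'IoU',round(1-best.fun,3))
        cs,_=cv2.findContours((mask(p,C,z0)>.5).astype(np.uint8),0,2); cv2.drawContours(vis,cs,-1,(0,0,255),1)
        cs,_=cv2.findContours((m>.5).astype(np.uint8),0,2); cv2.drawContours(vis,cs,-1,(0,255,0),1)
    cv2.imwrite(f'pics/{name}.png',cv2.resize(vis,(800,600))); return out
def delta(tx,ty,tz,yaw_tool=None):
    o=monitor.get_obs(); Rm=R.from_quat(np.roll(o["eef_rot"],-1)).as_matrix(); d=Rm.T@(np.array([tx,ty,tz])-o["eef_pos"])/.06
    print('move units',d.round(2),'tool x yaw deg',np.degrees(np.arctan2(Rm[1,0],Rm[0,0])).round(2))
E
python3 - <<'E'
from bot import *
st(); locate('b1')
E
```

```text
t 17.57 p [0.4747 0.2101 0.2986] R [[0.046, 0.999, -0.003], [0.999, -0.046, -0.001], [-0.001, -0.003, -1.0]] F [ 0.4 -0.2  0.1] op 1.001
score 0.84 n 1896 edge False pose [ 0.5222  0.2827 -0.4742] deg -27.2 IoU 0.935
score 0.63 n 1826 edge False pose [0.4304 0.2796 0.2362] deg 13.5 IoU 0.913
```

View pics/b1.png

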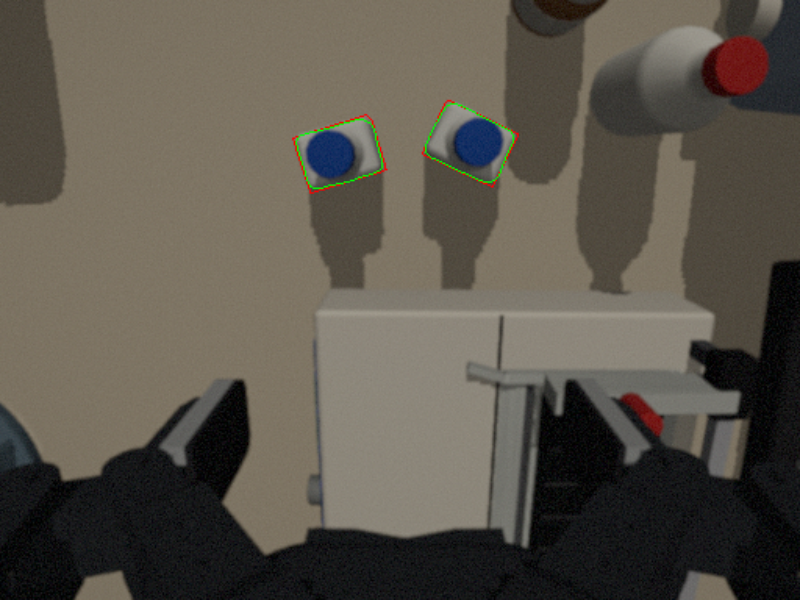

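The fit contours match both bottles well, at (478,142) and (332,154). Next I grasp bottle A by its cap.

Emit:
move_arm(motion=[[[0.6,0.4,0.8],[0,0,1.25],60],[[1.24,0.73,1.6],[0,0,2.5],60],[[1.24,0.73,2.3],[0,0,3.06],60],[[1.24,0.73,2.3],[0,0,3.06],60],[[1.24,0.73,2.9],[0,0,3.06],60],[[1.24,0.73,3.57],[0,0,3.06],60],[[1.24,0.73,3.57],[0,0,3.06],60],[[1.24,0.73,3.57],[0,0,3.06],0],[[1.24,0.73,3.57],[0,0,3.06],0],[[1.24,0.73,3.57],[0,0,3.06],0]])

```text
time_s: 18.92
eef_pos: [0.5242, 0.2829, 0.0896]
eef_rot: [0.001, 0.853, 0.521, 0.002]
wrist_force: [-1.7, 0.9, 7.0]
opening: 0.325
```

Emit:
move_arm(motion=[[[0,0,-0.4],[0,0,0],0],[[0,0,-1.2],[0,0,0],0],[[0,0,-2.2],[0,0,0],0],[[-0.2,0.2,-3.1],[0,0,0],0],[[-0.8,0.7,-3.43],[0,0,-0.6],0],[[-1.5,1.3,-3.43],[0,0,-1.3],0],[[-2.3,2.0,-3.43],[0,0,-2.0],0],[[-3.1,2.7,-3.43],[0,0,-2.7],0],[[-3.8,3.3,-3.43],[0,0,-3.05],0],[[-4.31,3.68,-3.43],[0,0,-3.05],0]])

```text
time_s: 20.18
eef_pos: [0.6008, -0.0515, 0.2935]
eef_rot: [0.001, 0.725, 0.689, 0.0]
wrist_force: [0.5, 0.6, -1.9]
opening: 0.325
```

Emit:
move_arm(motion=[[[0,0,0],[0,0,0],0],[[0,0,0],[0,0,0],0],[[0,0,0],[0,0,0],0]])

```text
time_s: 20.55
eef_pos: [0.6003, -0.0474, 0.2926]
eef_rot: [0.0, 0.724, 0.69, 0.0]
wrist_force: [0.5, 0.5, -1.6]
opening: 0.327
```

```bash
python3 - <<'E'
from bot import *
st(); delta(.6003,-.0484,.20); C=cal('wrist');a=viewer.camera('wrist'); cv2.imwrite('pics/h1.png',cv2.resize(a,(640,480)))
E
```

```text
t 20.55 p [ 0.6003 -0.0474  0.2926] R [[0.048, 0.999, 0.001], [0.999, -0.048, 0.0], [0.0, 0.001, -1.0]] F [ 0.5  0.5 -1.6] op 0.327
move units [-0.02  0.    1.54] tool x yaw deg 87.28
```

View pics/h1.png

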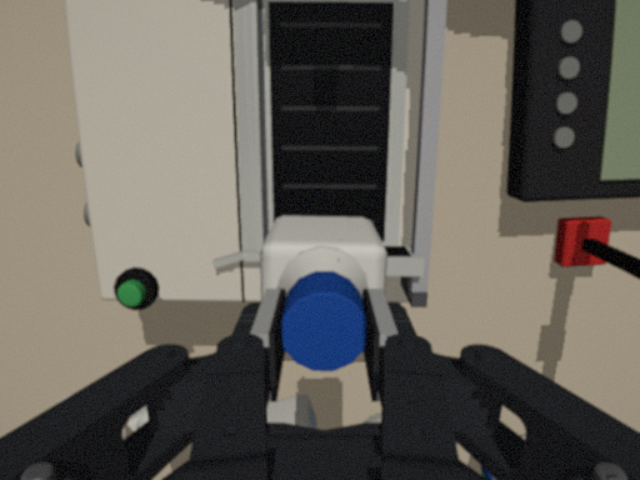

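The bottle is held squarely: cap at (323,320), body edges parallel to the plate. Lowering it now.

Emit:
move_arm(motion=[[[-0.02,0,0.6],[0,0,0],0],[[-0.02,0,1.2],[0,0,0],0],[[-0.02,0,1.6],[0,0,0],0],[[-0.02,0,1.75],[0,0,0],0],[[-0.02,0,1.82],[0,0,0],0],[[-0.02,0,1.82],[0,0,0],0]])

```text
time_s: 21.35
eef_pos: [0.6008, -0.0497, 0.1838]
eef_rot: [0.001, 0.724, 0.69, 0.0]
wrist_force: [-0.7, -0.7, -0.6]
opening: 0.322
```

Emit:
move_arm(motion=[[[0,0,0.04],[0,0,0],0],[[0,0,0.04],[0,0,0],0]])

```text
time_s: 21.6
eef_pos: [0.6005, -0.0499, 0.1809]
eef_rot: [0.0, 0.724, 0.689, 0.0]
wrist_force: [0.6, -0.6, -2.2]
opening: 0.323
```

Emit:
move_arm(motion=[[[0,0,0.03],[0,0,0],0],[[0,0,0.03],[0,0,0],0]])

```text
time_s: 21.85
eef_pos: [0.6006, -0.0501, 0.1797]
eef_rot: [0.001, 0.724, 0.689, 0.0]
wrist_force: [-2.5, -0.7, 4.5]
opening: 0.326
```

Emit:
move_arm(motion=[[[0,0,0.03],[0,0,0],0],[[0,0,0.03],[0,0,0],0]])

```text
time_s: 22.1
eef_pos: [0.6008, -0.0502, 0.1796]
eef_rot: [0.001, 0.724, 0.69, 0.0]
wrist_force: [-6.2, -0.3, 14.1]
opening: 0.326
```

Emit:
move_arm(motion=[[[0,0,-0.03],[0,0,0],60],[[0,0,-0.03],[0,0,0],60],[[0,0,-0.03],[0,0,0],60],[[0,0,-0.5],[0,0,0],60],[[0,0,-1.4],[0,0,0],60],[[0.8,-0.6,-1.98],[0,0,0],60],[[1.6,-1.2,-1.98],[0,0,0],60],[[2.5,-1.8,-1.98],[0,0,0],60],[[3.4,-2.4,-1.98],[0,0,0],60],[[4.24,-3.04,-1.98],[0,0,0],60]])

```text
time_s: 23.35
eef_pos: [0.4345, 0.2071, 0.2956]
eef_rot: [-0.0, 0.724, 0.689, 0.0]
wrist_force: [1.2, 0.4, 0.2]
opening: 0.602
```

Emit:
move_arm(motion=[[[0,0,0],[0,0,0],60],[[0,0,0],[0,0,0],60]])

```text
time_s: 23.6
eef_pos: [0.436, 0.2055, 0.2957]
eef_rot: [0.0, 0.724, 0.69, -0.0]
wrist_force: [-0.0, 0.7, 0.0]
opening: 0.597
```

```bash
python3 - <<'E'
from bot import *
st(); o=locate('b2'); [delta(p[0],p[1],.0844) for p in o]
E
```

```text
t 23.6 p [0.436  0.2055 0.2957] R [[0.048, 0.999, 0.0], [0.999, -0.048, -0.0], [-0.0, 0.0, -1.0]] F [-0.   0.7  0. ] op 0.597
score 0.89 n 863 edge False pose [ 0.636  -0.1413 -1.0805] deg -61.9 IoU 0.803
score 0.86 n 1795 edge False pose [0.4296 0.2797 0.2254] deg 12.9 IoU 0.908
move units [-5.59  3.61  3.52] tool x yaw deg 87.09
move units [ 1.24 -0.18  3.52] tool x yaw deg 87.09
```

Emit:
move_arm(motion=[[[0.6,-0.1,0.8],[0,0,-1.0],60],[[1.24,-0.18,1.6],[0,0,-2.0],60],[[1.24,-0.18,2.3],[0,0,-2.0],60],[[1.24,-0.18,2.3],[0,0,-2.0],60],[[1.24,-0.18,2.9],[0,0,-2.0],60],[[1.24,-0.18,3.52],[0,0,-2.0],60],[[1.24,-0.18,3.52],[0,0,-2.0],60],[[1.24,-0.18,3.52],[0,0,-2.0],0],[[1.24,-0.18,3.52],[0,0,-2.0],0],[[1.24,-0.18,3.52],[0,0,-2.0],0]])

```text
time_s: 24.95
eef_pos: [0.4306, 0.2809, 0.0873]
eef_rot: [0.001, 0.621, 0.784, 0.002]
wrist_force: [-1.9, -1.4, 7.3]
opening: 0.327
```

Emit:
move_arm(motion=[[[0,0,-0.4],[0,0,0],0],[[0,0,-1.2],[0,0,0],0],[[0,0,-2.2],[0,0,0],0],[[-0.2,0.1,-3.1],[0,0,0],0],[[-0.9,0.3,-3.43],[0,0,0.4],0],[[-1.8,0.6,-3.43],[0,0,0.8],0],[[-2.7,0.9,-3.43],[0,0,1.2],0],[[-3.6,1.2,-3.43],[0,0,1.6],0],[[-4.5,1.5,-3.43],[0,0,2.0],0],[[-5.32,1.71,-3.43],[0,0,2.0],0]])

```text
time_s: 26.2
eef_pos: [0.6024, -0.0089, 0.2919]
eef_rot: [0.001, 0.725, 0.689, 0.001]
wrist_force: [0.4, 0.3, -0.1]
opening: 0.329
```

Emit:
move_arm(motion=[[[0,0,0],[0,0,0],0],[[0,0,0],[0,0,0],0],[[0,0,0],[0,0,0],0]])

```text
time_s: 26.58
eef_pos: [0.6009, -0.0056, 0.2909]
eef_rot: [0.0, 0.724, 0.69, 0.0]
wrist_force: [0.7, -0.7, -1.9]
opening: 0.323
```

```bash
python3 - <<'E'
from bot import *
st(); delta(.6023,-.008,.1815); C=cal('wrist');a=viewer.camera('wrist'); cv2.imwrite('pics/h2.png',cv2.resize(a,(640,480)))
E
```

```text
t 26.57 p [ 0.6009 -0.0056  0.2909] R [[0.048, 0.999, 0.001], [0.999, -0.048, 0.0], [0.0, 0.001, -1.0]] F [ 0.7 -0.7 -1.9] op 0.323
move units [-0.04  0.02  1.82] tool x yaw deg 87.27
```

View pics/h2.png

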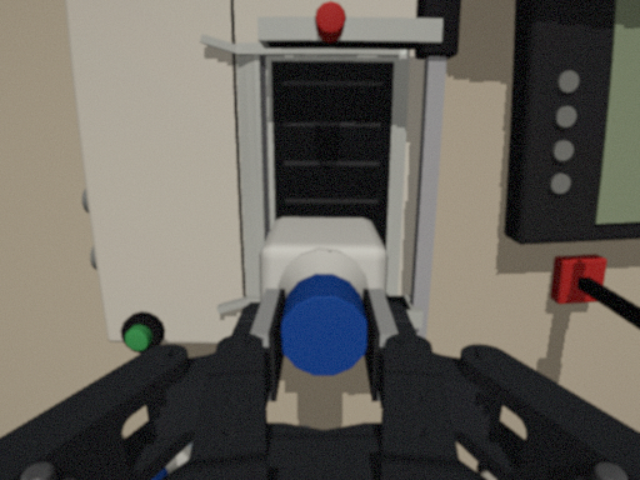

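Emit:
move_arm(motion=[[[-0.02,0.02,0.6],[0,0,0],0],[[-0.02,0.02,1.2],[0,0,0],0],[[-0.02,0.02,1.6],[0,0,0],0],[[-0.02,0.02,1.75],[0,0,0],0],[[-0.02,0.02,1.84],[0,0,0],0],[[-0.02,0.02,1.86],[0,0,0],0],[[-0.02,0.02,1.88],[0,0,0],0]])

```text
time_s: 27.5
eef_pos: [0.6031, -0.0082, 0.1786]
eef_rot: [0.001, 0.724, 0.69, 0.001]
wrist_force: [0.3, -0.3, -1.1]
opening: 0.323
```

Emit:
move_arm(motion=[[[0,0,0.02],[0,0,0],0],[[0,0,0.03],[0,0,0],0]])

```text
time_s: 27.75
eef_pos: [0.603, -0.0084, 0.1773]
eef_rot: [0.001, 0.724, 0.689, 0.0]
wrist_force: [-3.3, 0.4, 7.6]
opening: 0.326
```

Emit:
move_arm(motion=[[[0,0,-0.03],[0,0,0],60],[[0,0,-0.03],[0,0,0],60],[[0,0,-0.03],[0,0,0],60],[[0,0,-0.5],[0,0,0],60],[[0,0,-1.4],[0,0,0],60],[[-1.0,-0.3,-2.02],[0,0,0],60],[[-2.0,-0.6,-2.02],[0,0,0],60],[[-3.0,-1.0,-2.02],[0,0,0],60],[[-4.0,-1.3,-2.02],[0,0,0],60],[[-5.0,-1.6,-2.02],[0,0,0],60]])

```text
time_s: 29.0
eef_pos: [0.4948, -0.2939, 0.2971]
eef_rot: [0.0, 0.724, 0.69, 0.0]
wrist_force: [1.1, 0.7, -0.2]
opening: 0.601
```

Emit:
move_arm(motion=[[[-0.7,-0.2,0],[0,0,0],60],[[-0.7,-0.2,0],[0,0,0],60],[[-0.7,-0.2,0],[0,0,0],60]])

```text
time_s: 29.38
eef_pos: [0.4817, -0.3331, 0.2966]
eef_rot: [-0.0, 0.724, 0.689, 0.0]
wrist_force: [0.1, 0.6, -0.5]
opening: 0.597
```

```bash
python3 - <<'E'
from bot import *
st(); o=locate('b3'); [delta(p[0],p[1],.0844) for p in o]
E
```

```text
t 29.38 p [ 0.4817 -0.3331  0.2966] R [[0.05, 0.999, -0.0], [0.999, -0.05, 0.001], [0.001, -0.0, -1.0]] F [ 0.1  0.6 -0.5] op 0.597
score 0.73 n 2006 edge False pose [ 0.5483 -0.3077  0.195 ] deg 11.2 IoU 0.934
score 0.64 n 1960 edge False pose [ 0.4093 -0.2799  0.5233] deg 30.0 IoU 0.934
move units [0.46 1.08 3.54] tool x yaw deg 87.27
move units [ 0.81 -1.25  3.54] tool x yaw deg 87.27
```

Emit:
move_arm(motion=[[[0.2,0.5,0.8],[0,0,-1.0],60],[[0.46,1.08,1.6],[0,0,-1.74],60],[[0.46,1.08,2.3],[0,0,-1.74],60],[[0.46,1.08,2.3],[0,0,-1.74],60],[[0.46,1.08,2.9],[0,0,-1.74],60],[[0.46,1.08,3.54],[0,0,-1.74],60],[[0.46,1.08,3.54],[0,0,-1.74],60],[[0.46,1.08,3.54],[0,0,-1.74],0],[[0.46,1.08,3.54],[0,0,-1.74],0],[[0.46,1.08,3.54],[0,0,-1.74],0]])

```text
time_s: 30.72
eef_pos: [0.5497, -0.3106, 0.088]
eef_rot: [0.003, 0.635, 0.772, 0.0]
wrist_force: [1.0, 0.3, 7.6]
opening: 0.325
```

Emit:
move_arm(motion=[[[0,0,-0.4],[0,0,0],0],[[0,0,-1.2],[0,0,0],0],[[0,0,-2.2],[0,0,0],0],[[0,0,-3.1],[0,0,0],0],[[0.8,0.4,-3.75],[0,0,0.4],0],[[1.7,0.7,-3.75],[0,0,0.8],0],[[2.7,1.0,-3.75],[0,0,1.2],0],[[3.6,1.4,-3.75],[0,0,1.6],0],[[4.5,1.7,-3.75],[0,0,1.74],0],[[5.41,2.02,-3.75],[0,0,1.74],0]])

```text
time_s: 31.98
eef_pos: [0.6041, 0.0345, 0.3107]
eef_rot: [0.001, 0.724, 0.689, 0.0]
wrist_force: [0.0, -0.4, -0.1]
opening: 0.324
```

Emit:
move_arm(motion=[[[0,0,0],[0,0,0],0],[[0,0,0],[0,0,0],0],[[0,0,0],[0,0,0],0]])

```text
time_s: 32.35
eef_pos: [0.6041, 0.0313, 0.3098]
eef_rot: [0.0, 0.725, 0.689, -0.0]
wrist_force: [0.3, -0.1, -1.1]
opening: 0.324
```

```bash
python3 - <<'E'
from bot import *
st(); delta(.6043,.0341,.18)
E
```

```text
t 32.35 p [0.6041 0.0313 0.3098] R [[0.051, 0.999, 0.0], [0.999, -0.051, -0.0], [-0.0, 0.0, -1.0]] F [ 0.3 -0.1 -1.1] op 0.324
move units [0.05 0.   2.16] tool x yaw deg 87.08
```

Emit:
move_arm(motion=[[[0.03,0,0.6],[0,0,0],0],[[0.03,0,1.2],[0,0,0],0],[[0.03,0,1.7],[0,0,0],0],[[0.03,0,2.0],[0,0,0],0],[[0.03,0,2.12],[0,0,0],0],[[0.03,0,2.16],[0,0,0],0],[[0.03,0,2.18],[0,0,0],0]])

```text
time_s: 33.22
eef_pos: [0.605, 0.0343, 0.1798]
eef_rot: [0.001, 0.724, 0.689, 0.001]
wrist_force: [0.1, -0.0, -0.8]
opening: 0.327
```

Emit:
move_arm(motion=[[[0,0,0.02],[0,0,0],0],[[0,0,0.03],[0,0,0],0]])

```text
time_s: 33.48
eef_pos: [0.6049, 0.0346, 0.178]
eef_rot: [0.001, 0.724, 0.69, 0.001]
wrist_force: [-0.4, 0.8, 4.2]
opening: 0.329
```

Emit:
move_arm(motion=[[[0,0,-0.02],[0,0,0],60],[[0,0,-0.02],[0,0,0],60],[[0,0,-0.02],[0,0,0],60],[[0,0,-0.5],[0,0,0],60],[[0,0,-1.4],[0,0,0],60],[[-1.0,-0.4,-1.98],[0,0,0],60],[[-2.0,-0.8,-1.98],[0,0,0],60],[[-3.0,-1.2,-1.98],[0,0,0],60],[[-4.0,-1.6,-1.98],[0,0,0],60],[[-5.0,-2.0,-1.98],[0,0,0],60]])

```text
time_s: 34.72
eef_pos: [0.4762, -0.2443, 0.2959]
eef_rot: [0.0, 0.724, 0.69, 0.0]
wrist_force: [1.1, -0.9, -0.0]
opening: 0.598
```

Emit:
move_arm(motion=[[[-0.8,-0.3,0],[0,0,0],60],[[-1.4,-0.6,0],[0,0,0],60],[[-1.4,-0.6,0],[0,0,0],60],[[-1.4,-0.6,0],[0,0,0],60]])

```text
time_s: 35.22
eef_pos: [0.4372, -0.3245, 0.2956]
eef_rot: [-0.0, 0.724, 0.689, 0.0]
wrist_force: [0.4, 0.0, -1.1]
opening: 0.599
```

```bash
python3 - <<'E'
from bot import *
st(); o=locate('b4'); [delta(p[0],p[1],.0844) for p in o]
E
```

```text
t 35.23 p [ 0.4372 -0.3245  0.2956] R [[0.05, 0.999, 0.0], [0.999, -0.05, 0.001], [0.001, 0.0, -1.0]] F [ 0.4  0.  -1.1] op 0.599
score 0.84 n 1842 edge False pose [ 0.409  -0.2799  0.5233] deg 30.0 IoU 0.952
move units [ 0.71 -0.51  3.52] tool x yaw deg 87.25
```

Emit:
move_arm(motion=[[[0.4,-0.2,0.6],[0,0,-1.2],60],[[0.71,-0.51,1.2],[0,0,-2.4],60],[[0.71,-0.51,1.8],[0,0,-3.6],60],[[0.71,-0.51,2.3],[0,0,-4.09],60],[[0.71,-0.51,2.3],[0,0,-4.09],60],[[0.71,-0.51,3.0],[0,0,-4.09],60],[[0.71,-0.51,3.52],[0,0,-4.09],60],[[0.71,-0.51,3.52],[0,0,-4.09],0],[[0.71,-0.51,3.52],[0,0,-4.09],0],[[0.71,-0.51,3.52],[0,0,-4.09],0]])

```text
time_s: 36.58
eef_pos: [0.4097, -0.2816, 0.0863]
eef_rot: [0.001, 0.501, 0.866, -0.0]
wrist_force: [0.4, 0.3, -1.8]
opening: 0.33
```

Emit:
move_arm(motion=[[[0,0,-0.4],[0,0,0],0],[[0,0,-1.2],[0,0,0],0],[[0,0,-2.2],[0,0,0],0],[[0,0,-3.1],[0,0,0.5],0],[[0.3,0.6,-3.75],[0,0,1.2],0],[[0.8,1.4,-3.75],[0,0,2.0],0],[[1.3,2.2,-3.75],[0,0,2.8],0],[[1.8,3.0,-3.75],[0,0,3.6],0],[[2.3,3.8,-3.75],[0,0,4.09],0],[[2.8,4.6,-3.75],[0,0,4.09],0]])

```text
time_s: 37.83
eef_pos: [0.565, 0.0042, 0.311]
eef_rot: [0.001, 0.725, 0.689, 0.001]
wrist_force: [0.5, -0.4, -1.6]
opening: 0.327
```

```bash
python3 - <<'E'
from bot import *
st(); delta(.6064,.0785,.31)
E
```

```text
t 37.83 p [0.565  0.0042 0.311 ] R [[0.05, 0.999, 0.002], [0.999, -0.05, -0.001], [-0.0, 0.002, -1.0]] F [ 0.5 -0.4 -1.6] op 0.327
move units [1.27 0.63 0.02] tool x yaw deg 87.12
```

Emit:
move_arm(motion=[[[0.4,0.2,0],[0,0,0],0],[[0.9,0.4,0],[0,0,0],0],[[1.27,0.63,0],[0,0,0],0],[[1.27,0.63,0],[0,0,0],0],[[1.27,0.63,0],[0,0,0],0]])

```text
time_s: 38.45
eef_pos: [0.6054, 0.0764, 0.31]
eef_rot: [0.0, 0.724, 0.69, -0.0]
wrist_force: [-0.3, -0.1, -2.4]
opening: 0.332
```

```bash
python3 - <<'E'
from bot import *
st(); delta(.6064,.0785,.178); a=viewer.camera('wrist'); b=viewer.camera('scene')
cv2.imwrite('pics/h4.png',np.hstack([cv2.resize(a,(400,300)),cv2.resize(b[150:300,200:400],(400,300))]))
E
```

```text
t 38.45 p [0.6054 0.0764 0.31  ] R [[0.049, 0.999, 0.0], [0.999, -0.049, -0.0], [-0.0, 0.0, -1.0]] F [-0.3 -0.1 -2.4] op 0.332
move units [0.04 0.01 2.2 ] tool x yaw deg 87.18
```

View pics/h4.png

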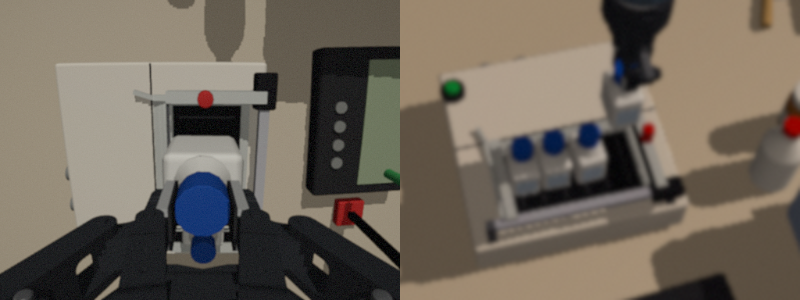

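Emit:
move_arm(motion=[[[0.03,0.01,0.6],[0,0,0],0],[[0.03,0.01,1.2],[0,0,0],0],[[0.03,0.01,1.7],[0,0,0],0],[[0.03,0.01,2.0],[0,0,0],0],[[0.03,0.01,2.12],[0,0,0],0],[[0.03,0.01,2.17],[0,0,0],0],[[0.03,0.01,2.2],[0,0,0],0]])

```text
time_s: 39.42
eef_pos: [0.6062, 0.0781, 0.1771]
eef_rot: [-0.0, 0.724, 0.689, -0.0]
wrist_force: [-0.4, -0.2, -2.2]
opening: 0.326
```

Emit:
move_arm(motion=[[[0,0,0.02],[0,0,0],0],[[0,0,0.03],[0,0,0],0]])

```text
time_s: 39.67
eef_pos: [0.6066, 0.0784, 0.1758]
eef_rot: [0.0, 0.724, 0.689, 0.0]
wrist_force: [0.4, -0.4, -2.3]
opening: 0.328
```

Emit:
move_arm(motion=[[[0,0,0.02],[0,0,0],0],[[0,0,0.03],[0,0,0],0]])

```text
time_s: 39.92
eef_pos: [0.6064, 0.0785, 0.1739]
eef_rot: [0.0, 0.724, 0.69, -0.0]
wrist_force: [0.5, 0.4, -1.1]
opening: 0.324
```

Emit:
move_arm(motion=[[[0,0,0.02],[0,0,0],0],[[0,0,0.03],[0,0,0],0]])

```text
time_s: 40.17
eef_pos: [0.6064, 0.0785, 0.172]
eef_rot: [-0.0, 0.724, 0.689, -0.0]
wrist_force: [-0.7, -0.2, -1.6]
opening: 0.329
```

Emit:
move_arm(motion=[[[0,0,0.02],[0,0,0],0],[[0,0,0.04],[0,0,0],0]])

```text
time_s: 40.42
eef_pos: [0.6064, 0.0785, 0.1696]
eef_rot: [-0.0, 0.724, 0.689, -0.0]
wrist_force: [-0.4, -0.3, -2.3]
opening: 0.327
```

Emit:
move_arm(motion=[[[0,0,0.02],[0,0,0],0],[[0,0,0.04],[0,0,0],0]])

```text
time_s: 40.67
eef_pos: [0.6064, 0.0785, 0.1672]
eef_rot: [-0.0, 0.724, 0.689, -0.0]
wrist_force: [-0.7, 0.9, -1.9]
opening: 0.327
```

Emit:
move_arm(motion=[[[0,0,0.02],[0,0,0],0],[[0,0,0.04],[0,0,0],0]])

```text
time_s: 40.92
eef_pos: [0.6064, 0.0785, 0.1648]
eef_rot: [-0.0, 0.724, 0.69, 0.0]
wrist_force: [0.0, -0.2, -2.2]
opening: 0.323
```

```bash
python3 - <<'E'
from bot import *
st(); a=viewer.camera('wrist'); b=viewer.camera('scene')
cv2.imwrite('pics/h5.png',np.hstack([cv2.resize(a,(400,300)),cv2.resize(b[170:260,240:360],(400,300),interpolation=cv2.INTER_CUBIC)]))
E
```

```text
t 40.92 p [0.6064 0.0785 0.1648] R [[0.049, 0.999, -0.0], [0.999, -0.049, 0.0], [0.0, -0.0, -1.0]] F [ 0.  -0.2 -2.2] op 0.323
```

View pics/h5.png

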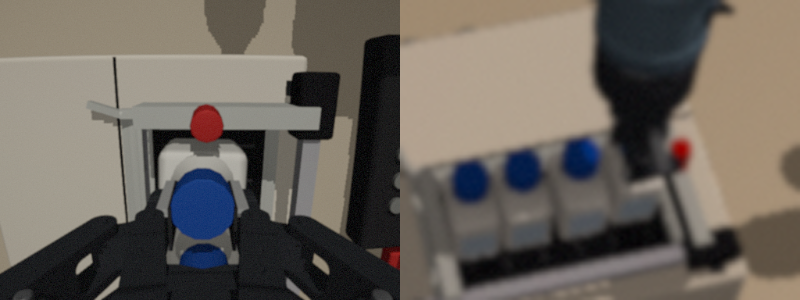

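Emit:
move_arm(motion=[[[0,0,0],[0,0,0],38],[[0,0,0],[0,0,0],45],[[0,0,0],[0,0,0],60],[[0,0,0],[0,0,0],60],[[0,0,-0.6],[0,0,0],60],[[0,0,-1.4],[0,0,0],60],[[0.4,0,-2.3],[0,0,0],60],[[0.4,0,-2.3],[0,0,0],60],[[0.4,0,-2.3],[0,0,0],60]])

```text
time_s: 42.15
eef_pos: [0.6074, 0.1025, 0.3026]
eef_rot: [0.0, 0.724, 0.69, -0.0]
wrist_force: [-0.5, 0.0, -0.9]
opening: 0.598
```

```bash
python3 - <<'E'
from bot import *
st(); a=viewer.camera('wrist'); b=viewer.camera('scene')
print(find('wrist','clamp_knob'),find('wrist','bottle1'))
cv2.imwrite('pics/h6.png',np.hstack([cv2.resize(a,(400,300)),cv2.resize(b[170:260,240:360],(400,300),interpolation=cv2.INTER_CUBIC)]))
E
```

```text
t 42.15 p [0.6074 0.1025 0.3026] R [[0.049, 0.999, -0.0], [0.999, -0.049, -0.0], [-0.0, -0.0, -1.0]] F [-0.5  0.  -0.9] op 0.598
[(0.77, array([301.1, 152.1]))] [(0.86, array([259.2, 252.6])), (0.84, array([260.4, 328.5])), (0.7, array([255.4, 201.6])), (0.63, array([259. , 297.8]))]
```

View pics/h6.png

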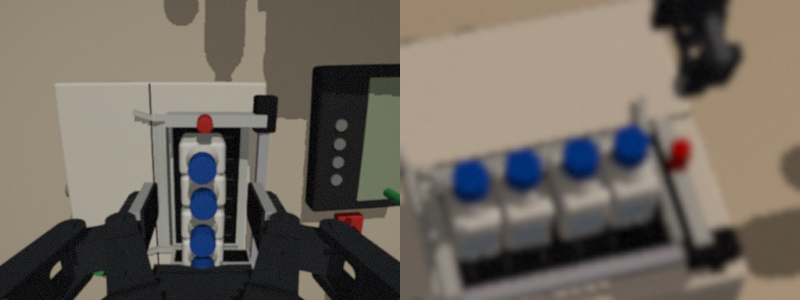

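All four bottles stand upright in a row (wrist-view caps in column 203), and the knob and bar are open behind them. Next I push the knob from behind with shut fingers.

Emit:
move_arm(motion=[[[0.6,0,0],[0,0,0],0],[[1.13,0,0.4],[0,0,0],0],[[1.13,0,1.2],[0,0,0],0],[[1.13,0,2.0],[0,0,0],0],[[1.13,0,2.51],[0,0,0],0],[[1.13,0,2.51],[0,0,0],0],[[1.13,0,2.51],[0,0,0],0]])

```text
time_s: 43.22
eef_pos: [0.6116, 0.1701, 0.1533]
eef_rot: [0.0, 0.724, 0.689, 0.0]
wrist_force: [0.8, -0.0, 0.1]
opening: 0.001
```

Emit:
move_arm(motion=[[[-0.1,0,0],[0,0,0],0],[[-0.2,0,0],[0,0,0],0],[[-0.3,0,0],[0,0,0],0],[[-0.4,0,0],[0,0,0],0],[[-0.5,0,0],[0,0,0],0],[[-0.6,0,0],[0,0,0],0],[[-0.65,0,0],[0,0,0],0],[[-0.65,0,0],[0,0,0],0]])

```text
time_s: 44.22
eef_pos: [0.609, 0.131, 0.1523]
eef_rot: [0.0, 0.724, 0.689, -0.0]
wrist_force: [-0.8, 1.4, 0.4]
opening: -0.001
```

Emit:
move_arm(motion=[[[-0.05,0,0],[0,0,0],0],[[-0.1,0,0],[0,0,0],0],[[-0.15,0,0],[0,0,0],0],[[-0.2,0,0],[0,0,0],0],[[-0.25,0,0],[0,0,0],0]])

```text
time_s: 44.85
eef_pos: [0.6082, 0.1165, 0.1523]
eef_rot: [-0.0, 0.724, 0.69, 0.0]
wrist_force: [-0.1, 6.8, 0.6]
opening: -0.001
```

Emit:
move_arm(motion=[[[-0.03,0,0],[0,0,0],0],[[-0.06,0,0],[0,0,0],0],[[-0.06,0,0],[0,0,0],0]])

```text
time_s: 45.22
eef_pos: [0.6081, 0.1143, 0.1524]
eef_rot: [-0.001, 0.724, 0.69, 0.001]
wrist_force: [1.0, 10.8, 1.9]
opening: 0.0
```

Emit:
move_arm(motion=[[[-0.03,0,0],[0,0,0],0],[[-0.06,0,0],[0,0,0],0],[[-0.06,0,0],[0,0,0],0]])

```text
time_s: 45.6
eef_pos: [0.608, 0.1139, 0.1525]
eef_rot: [-0.002, 0.724, 0.69, 0.003]
wrist_force: [2.2, 21.6, 0.5]
opening: -0.001
```

Emit:
move_arm(motion=[[[-0.03,0,0],[0,0,0],0],[[-0.06,0,0],[0,0,0],0],[[-0.06,0,0],[0,0,0],0]])

```text
time_s: 45.98
eef_pos: [0.608, 0.1136, 0.1525]
eef_rot: [-0.004, 0.724, 0.69, 0.005]
wrist_force: [4.5, 33.5, -1.6]
opening: 0.0
```

Emit:
move_arm(motion=[[[0.2,0,0],[0,0,0],0],[[0.5,0,0],[0,0,0],0],[[0.5,0,-1.0],[0,0,0],0],[[0.3,0,-2.0],[0,0,0],0],[[0.0,0,-2.7],[0,0,0],0],[[-0.2,0,-2.7],[0,0,0],0],[[-0.2,0,-2.7],[0,0,0],0]])

```text
time_s: 46.85
eef_pos: [0.6068, 0.0924, 0.3133]
eef_rot: [-0.0, 0.725, 0.689, -0.001]
wrist_force: [-0.4, -0.4, -0.7]
opening: -0.002
```

```bash
python3 - <<'E'
from bot import *
st(); a=viewer.camera('wrist'); C=cal('wrist'); cv2.imwrite('pics/f.raw.png',a); K=C[0]
s=-.049; Rs=np.array([[.9988,-s],[s,.9988]]); p=np.array([.5425,.0185])
# blue caps -> positions on z=.188
hsv=cv2.cvtColor(a,cv2.COLOR_BGR2HSV); m=cv2.inRange(hsv,(105,140,40),(125,255,255)); n,l,stt,cc=cv2.connectedComponentsWithStats(m)
for i in range(1,n):
    if stt[i,4]>150: print(stt[i].tolist(),cc[i].round(1),((ray('wrist',[cc[i]],.186,C)[0,:2]-p)@Rs).round(4))
m=cv2.inRange(hsv,(0,150,60),(8,255,255))|cv2.inRange(hsv,(172,150,60),(180,255,255)); n,l,stt,cc=cv2.connectedComponentsWithStats(m)
for i in range(1,n):
    if stt[i,4]>80: print('red',stt[i].tolist(),cc[i].round(1),((ray('wrist',[cc[i]],.164,C)[0,:2]-p)@Rs).round(4))
b=viewer.camera('scene')
cv2.imwrite('pics/f.png',np.hstack([cv2.resize(a,(400,300)),cv2.resize(b[170:260,240:360],(400,300),interpolation=cv2.INTER_CUBIC)]))
o=np.array([-.105,-.134]); w=p+Rs@o; print('button world',w); delta(w[0],w[1],.2)
E
```

```text
t 46.85 p [0.6068 0.0924 0.3133] R [[0.051, 0.999, -0.001], [0.999, -0.051, -0.001], [-0.001, -0.001, -1.0]] F [-0.4 -0.4 -0.7] op -0.002
[242, 196, 34, 36, 987] [258.7 213.5] [0.0589 0.0545]
[253, 320, 13, 24, 275] [259.  332.1] [ 0.059  -0.0605]
red [253, 162, 19, 24, 344] [261.6 173.9] [0.0614 0.0827]
red [427, 262, 36, 35, 879] [442.8 277.3] [ 0.2349 -0.0181]
button world [ 0.43106   -0.1101942]
move units [-3.54 -2.74  1.88] tool x yaw deg 87.14
```

View pics/f.png

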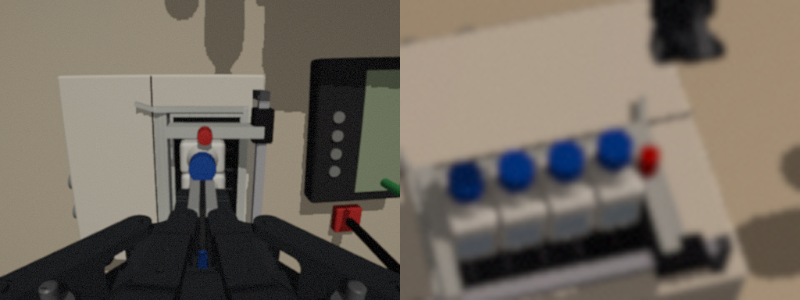

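The last view shows four caps in a tight row with the bar against the last bottle: cap to knob is 28 mm, against 27 mm nominal. Next is the start button.

Emit:
move_arm(motion=[[[-0.8,-0.6,0],[0,0,0],0],[[-1.6,-1.2,0],[0,0,0],0],[[-2.4,-1.8,0],[0,0,0],0],[[-3.1,-2.4,0],[0,0,0],0],[[-3.54,-2.74,0.5],[0,0,0],0],[[-3.54,-2.74,1.3],[0,0,0],0],[[-3.54,-2.74,2.2],[0,0,0],0],[[-3.54,-2.74,3.1],[0,0,0],0],[[-3.54,-2.74,3.3],[0,0,0],0],[[-3.54,-2.74,3.3],[0,0,0],0]])

```text
time_s: 48.2
eef_pos: [0.4322, -0.1102, 0.116]
eef_rot: [-0.001, 0.724, 0.69, -0.0]
wrist_force: [0.3, -0.2, 0.3]
opening: -0.001
```

```bash
python3 - <<'E'
from bot import *
st(); delta(.431,-.111,.105)
E
```

```text
t 48.2 p [ 0.4322 -0.1102  0.116 ] R [[0.049, 0.999, -0.002], [0.999, -0.049, 0.001], [0.001, -0.002, -1.0]] F [ 0.3 -0.2  0.3] op -0.001
move units [-0.02 -0.02  0.18] tool x yaw deg 87.2
```

Emit:
move_arm(motion=[[[-0.02,-0.02,0.1],[0,0,0],0],[[-0.02,-0.02,0.18],[0,0,0],0],[[-0.02,-0.02,0.23],[0,0,0],0],[[-0.02,-0.02,0.23],[0,0,0],0]])

```text
time_s: 48.7
eef_pos: [0.4326, -0.1126, 0.104]
eef_rot: [0.002, 0.724, 0.689, 0.0]
wrist_force: [1.3, 0.5, 7.2]
opening: 0.001
```

Emit:
move_arm(motion=[[[0,0,0.03],[0,0,0],0],[[0,0,0.06],[0,0,0],0],[[0,0,0.06],[0,0,0],0]])

```text
time_s: 49.08
eef_pos: [0.4329, -0.1127, 0.1033]
eef_rot: [0.002, 0.724, 0.69, 0.0]
wrist_force: [-12.2, 6.1, 39.5]
opening: -0.002
```

Emit:
move_arm(motion=[[[0,0,-0.06],[0,0,0],0],[[0,0,-0.08],[0,0,0],0],[[0,0,-0.08],[0,0,0],0]])

```text
time_s: 49.45
eef_pos: [0.4321, -0.1123, 0.1044]
eef_rot: [0.001, 0.724, 0.689, 0.0]
wrist_force: [1.3, -0.8, 4.1]
opening: -0.001
```

Emit:
move_arm(motion=[[[0,0,-0.05],[0,0,0],0],[[0,0,-0.05],[0,0,0],0]])

```text
time_s: 49.7
eef_pos: [0.4312, -0.1117, 0.1067]
eef_rot: [-0.0, 0.724, 0.69, -0.0]
wrist_force: [1.1, -1.6, 3.2]
opening: -0.002
```

Emit:
move_arm(motion=[[[0,0,-0.05],[0,0,0],0],[[0,0,-0.05],[0,0,0],0]])

```text
time_s: 49.95
eef_pos: [0.4307, -0.1114, 0.1094]
eef_rot: [-0.001, 0.724, 0.69, -0.0]
wrist_force: [-0.2, -0.6, 1.5]
opening: -0.002
```

The force profile shows the spring travel (1.5, 3.2, then 4.1 N over about 5 mm) and a hard stop, so the button went fully down.

Emit:
move_arm(motion=[[[0,0,-0.5],[0,0,0],0],[[0,0,-1.5],[0,0,0],0],[[-0.8,-0.3,-3.0],[0,0,0],0],[[-0.8,-0.3,-3.0],[0,0,0],0],[[-0.8,-0.3,-3.0],[0,0,0],0],[[-0.8,-0.3,-3.0],[0,0,0],0],[[-0.8,-0.3,-3.0],[0,0,0],0]])

```text
time_s: 50.82
eef_pos: [0.4102, -0.1578, 0.2878]
eef_rot: [-0.002, 0.724, 0.69, -0.0]
wrist_force: [0.9, 0.1, 0.6]
opening: 0.002
```

```bash
python3 - <<'E'
from bot import *
st(); p=np.array([.5425,.0185]); s=-.049; Rs=np.array([[.9988,-s],[s,.9988]])
b=viewer.camera('scene'); C=cal('scene'); hsv=cv2.cvtColor(b,cv2.COLOR_BGR2HSV); m=cv2.inRange(hsv,(105,140,40),(125,255,255)); n,l,stt,cc=cv2.connectedComponentsWithStats(m)
for i in range(1,n):
    if 40<stt[i,4]<600 : print(stt[i,4],cc[i].round(1),((ray('scene',[cc[i]],.18,C)[0,:2]-p)@Rs).round(4))
print(spotter.search_frame('scene','clamp_knob')[:1], [r['score'] for r in spotter.search_frame('scene','bottle1')])
workorder.hand_in(); st()
E
```

```text
t 50.83 p [ 0.4102 -0.1578  0.2878] R [[0.049, 0.999, -0.003], [0.999, -0.049, 0.002], [0.002, -0.003, -1.0]] F [0.9 0.1 0.6] op 0.002
84 [303.8 214.6] [0.0613 0.0495]
94 [289.4 218. ] [0.0622 0.0101]
94 [274.4 221. ] [ 0.0618 -0.03  ]
93 [259.3 224.1] [ 0.0616 -0.07  ]
362 [158.1 289.1] [ 0.1756 -0.3424]
[{'centre': [0.6234, 0.6268], 'score': 0.67}] [0.9, 0.87, 0.78, 0.66]
the job is handed in; nothing more can be done
the job is handed in; nothing more can be done
```

The job is done and handed in at about 51 s of robot time; the hand-in gave no verdict. I opened the sliding bar, pushed the plate over the lip into its tray, and stood the four bottles in a row from the fixed bar. I then pushed the sliding bar up until it stalled, and only after that pressed the start button.

**What the last checks showed**
- **Bottle row:** the four caps are at y = -70, -30, 10 and 50 mm of the shaker, so about 40 mm apart. All lie within about 1 mm of the tray's mid-line in x.
- **Sliding bar:** it stalled at over 30 N. Cap-to-knob spacing was 28 mm, against 27 mm nominal.
- **Plate:** its front edge measured about 13.7 mm in x, clear of the lip. The first bottles touched down at the height that matches a seated plate.
- **Start button:** I felt its spring travel and then a hard stop, and backed off afterwards. The stop gave 39.5 N on the wrist, just under the 40 N limit, though it was the fingertips pressing.

**What did not go as expected**
- The fourth bottle's cap slid up about 15 mm in the grip as I set it down. It stood upright on the plate after I let go.
- I did not measure the other bench items' positions again at the end. No move came near them and no force reading suggested contact.

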